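Charge the loading chamber and seal its screw-down lid

TASK

Load every metal bar lying on the bench into the open round steel chamber so that they all lie below its rim. Then swing the lid over the chamber as far as it goes, screw it down clockwise by its black knob until you feel it go snug on its seal, without overtightening it, and finally swing the ball-handled clamp lever right down over the lid's rim. Leave the other things on the bench where they are.

Things in the scene. Friction and masses are not known exactly. Their poses are not given: they have to be found in the camera images.
- bar0_c (a point): One of up to four identical cast bars of plain grey metal, 80 x 26 x 26 mm, about 0.2 kg, lying flat on the bench (the number present varies; absent ones read None). The point is the bar's centre, 13 mm above the bench; its x axis runs along the 80 mm length.
- bar1_c (a point): One of up to four identical cast bars of plain grey metal, 80 x 26 x 26 mm, about 0.2 kg, lying flat on the bench (the number present varies; absent ones read None). The point is the bar's centre, 13 mm above the bench; its x axis runs along the 80 mm length.
- bar2_c (a point): One of up to four identical cast bars of plain grey metal, 80 x 26 x 26 mm, about 0.2 kg, lying flat on the bench (the number present varies; absent ones read None). The point is the bar's centre, 13 mm above the bench; its x axis runs along the 80 mm length.
- bar3_c (a point): One of up to four identical cast bars of plain grey metal, 80 x 26 x 26 mm, about 0.2 kg, lying flat on the bench (the number present varies; absent ones read None). The point is the bar's centre, 13 mm above the bench; its x axis runs along the 80 mm length.
- chamber_floor (a point): Centre of the inside floor, 10 mm above the bench, of the loading chamber: an open round steel pot fixed to the bench, inside diameter 164 mm, outside 176 mm, rim 75 mm above the bench. z up. In its level frame the lid arm's post stands 150 mm out at -45 degrees (x towards -y), 141 mm tall, the clamp's bracket 130 mm out at +45 degrees (x towards y). Two bars side by side with two more on top fit below the rim.
- davit_pivot (a point): Point on the upright axis about which the lid's swing arm turns, 125 mm above the bench. The arm is a grey bar 20 mm wide, 118 to 132 mm above the bench; the lid hangs under it, its axis 150 mm from the pivot, and an upright handle stands at its end.
- davit_handle (a point): Black upright handle post at the end of the swing arm, 20 mm in diameter, 132 to 186 mm above the bench; this point is on its axis, 162 mm above the bench and 230 mm from the pivot axis. Take it from above and carry it round the pivot. The arm stays where it is left; about 2 N at the handle moves it.
- lid_knob (a point): Centre of the lid's round black knob, 60 mm in diameter, 40 mm tall, on the lid's axis, with a white pointer line on top. Under it, below the swing arm, hangs a steel lid of 180 mm diameter. The point is about 172 mm above the bench with the lid raised, 159 mm with the lid on its seal (3.5 mm down per rad). The arm's top is at 132 mm.
- clamp_ball (a point): Centre of the black ball, 30 mm in diameter, at the end of the clamp lever, 100 mm from the lever's hinge axis. Lever down: the ball is 92 mm above the bench.
- clamp_hinge (a point): Point on the clamp lever's level hinge axis, in line with the ball, 92 mm above the bench, outside the chamber's rim. The lever swings in the upright plane through this point and the ball, tangential to the chamber; lowered, it points level at +135 degrees (chamber frame, x towards y) and its tongue lies on the lid rim. The raised ball is up to 0.2 m above the bench.
- davit (a joint): Angle of the lid's swing arm (rad): 0 = lid exactly over the chamber, at a firm stop; grows as it swings away, counter-clockwise from above, up to 2.0. Starts at 1.6 to 1.9, so closing turns it clockwise from above.
- lid (a joint): Turn of the lid's screw (rad), growing clockwise from above, which lowers the lid. Starts at 0 to 0.5 and ends at 3.6, where the lid meets its seal; turn it by the knob, in several grasps. Drag 0.15 N m. From 3.6 on, further turning of the knob squeezes the seal (joint squeeze).
- clamp (a joint): Angle of the clamp lever above level (rad): 0 = right down (level, tongue on the lid's rim, firm stop), grows as it is raised, up to 1.5. Starts at 0.9 to 1.3. Stiff enough to stay where it is left; about 1 to 2 N at the ball moves it.
- jar: Small closed amber glass jar, 56 mm wide, 75 mm tall; base centre. A bystander: leave it alone.
- gasket: Flat copper ring, 70 mm wide, 8 mm thick; underside centre. A bystander: leave it alone.
- wrench: Steel wrench lying flat; middle. A bystander: leave it alone.
- beaker: Empty glass cup, 68 mm wide, 80 mm tall; base centre. A bystander: leave it alone.
- flask: White plastic bottle, 60 mm wide, 140 mm tall; base centre. A bystander: leave it alone.
- brush: Brush lying flat; middle. A bystander: leave it alone.
- spool: Dark steel round block, 60 mm wide, 35 mm tall; base centre. A bystander: leave it alone.
- squeeze (a joint): Turn of the knob past the point where the lid meets its seal (rad, clockwise from above; 0 until then). It begins at 0.25 N m and the torque rises by 0.8 N m per rad. Snug is 0.08 or more (0.31 N m), best 0.2 to 0.4; beyond 0.7 (0.8 N m) is overtightened. When let go it stays, or springs back to about 0.3 if turned further.
Not all that is in view belongs to the job. Leave any pink or yellow look-alike of the part that bears bar1_c alone.

How it is judged (in metres and radians):
On the way, in this order (a step that is already met when the one before it is completed fails the run):
1. every bar lies in the chamber, below its rim, and has been let go (horizontal distance between each of bar0_c, bar1_c, bar2_c, bar3_c and chamber_floor below 0.075 m and z of each of bar0_c, bar1_c, bar2_c, bar3_c in the frame of chamber_floor below 0.055 m and contact force between the fingers and bar0 below 0.1 N and contact force between the fingers and bar1 below 0.1 N and contact force between the fingers and bar2 below 0.1 N and contact force between the fingers and bar3 below 0.1 N), for 0.3 s.
2. the lid has been swung over the chamber, against its stop (value of joint davit below 0.05 rad), for 0.2 s.
3. the lid is screwed down snug on its seal (value of joint davit below 0.05 rad and value of joint lid above 3.5 rad and value of joint squeeze above 0.07 rad), for 0.2 s.
4. the clamp lever is right down (all of step 3 and value of joint clamp below 0.12 rad), for 0.2 s.
At the end, for the whole second after the job is handed in: Every bar present lies in the chamber (centre within 75 mm of its axis and less than 55 mm above its floor) and is at rest; swing arm within 0.05 rad of its closed stop; lid screwed down to its seal (3.5 rad or more) and squeezed 0.07 to 0.7 rad past it; clamp lever within 0.12 rad of right down (all of step 4 and horizontal distance between each of bar0_c, bar1_c, bar2_c, bar3_c and chamber_floor below 0.075 m and z of each of bar0_c, bar1_c, bar2_c, bar3_c in the frame of chamber_floor below 0.055 m and value of joint squeeze below 0.7 rad and linear speed of each of bar0, bar1, bar2, bar3 below 0.02 m/s); the robot touches nothing.
It fails at once if the lid is overtightened (knob turned more than 0.7 rad past meeting the seal) (value of joint squeeze above 0.7 rad).
It fails at once if a bystander is moved more than 40 mm (distance of any of jar, gasket, wrench, beaker, flask, brush, spool from where it was at the start of the episode above 0.04 m).
Of bar0, bar1, bar2, bar3 only 2 to 4 are there at a start; the rules pass over those that are not, and their reading is None.
At some moment in a run one of bar0, bar1, bar2, bar3 may be knocked a few centimetres aside while the robot is not near it.
Once in a run the grip may slacken for a moment while it holds something.
It also fails if it takes over 210 s, if anything falls off the work surface, if the arm or the gripper's body presses on something with over 40 N, if the wrist force passes 120 N, or if a joint passes its speed limit or range.

ROBOT

A 7-joint arm with a two-finger parallel gripper is mounted at the origin on the work surface. World frame = base frame: x ahead of the robot, y to its left, z up, the work surface at z = 0. Lengths are in m, angles in degrees, forces in N, time in s.
With the tool pointing down it reaches from about 0.425 to 0.925 m from the base axis. Payload 6.8 kg.
Tool frame: the origin (TCP) lies where the fingers leave the gripper's body, on its centre line; the fingertips stand 80 mm ahead of it and the grasp point (between the pads) lies 61 mm ahead of it; x points along the fingers, y is the direction in which the jaws open and shut, and the axes are right-handed (so a half turn about x gives the same grasp; the last joint's range is limited). The gripper opens to 88 mm and grips with 3 to 60 N. Pads are 20 mm wide; open, the fingers measure 115 mm over their backs; the gripper's body (75 mm by 178 mm) begins 61 mm behind the grasp point.
Start: joints at [66.629, 27.33, 1.283, 89.118, -0.659, 63.558, -4.761], TCP at [0.199, -0.645, 0.303] pointing down, gripper open.
Joint ranges: [-169.35, 169.35], [-19.33, 120.38], [-80.79, 83.38], [13.8, 139.57], [-78.32, 258.32], [9.67, 109.79], [-169.56, 169.56]. Speed limits (degrees/s): [136.94, 136.94, 180, 180, 180, 180, 180].

INTERFACE

Orientations are given as a 3x3 rotation matrix whose columns are the frame's x, y, z axes.
In Python, from rig import status, eyes, r gives the robot as it stands.
- The arm moves only by the tool arm_command, never from a script. Its argument "moves" is a list of rows, each an object with "delta_rot": the turn, a rotation vector about the tool's x, y, z in degrees, a list of three; "dp": the shift along the tool's x, y, z in m, a list of three; "hand": the opening, from -1 (shut) to 1 (fully open). A call has 1 to 10 rows; each row shifts and turns the pose as measured when the row begins, along the tool's axes as they then stand; what a row does not reach is not made up. A row lasts 1/10 s, in which the tool goes at most 50 mm and 8.59 degrees, less where a joint would pass 70% of its speed; a pose out of reach is approached as far as the arm can. A call is refused whole if a number of a shift passes 0.05 or a number of a turn 8.59, either way. A call with a gripper value outside its range is refused whole. The fingers move at their own pace and stop on an object; the grip force is fixed at half the most. Time passes only in rows, so rows that do not move let the fingers close. It gives the time, the measured TCP pose, the force and the opening at its end, in the units of the state.
- status.observe(): the state, without advancing time (a new reading comes with each control period).
- eyes.read_camera(name): name is "side" or "top" or "wrist"; returns a dict with "img" (384x512x3 uint8, blue, green, red), "mtx" (3x3 intrinsics, pixels), "world_from_camera" (4x4, takes a point from camera to world coordinates); the wrist camera has in their place "hand_eye" (4x4, takes a point from camera to tool coordinates, whose origin is the TCP and whose axes are the tool frame's). Camera axes: x right, y up, looking along -z (the intrinsics and any distortion apply to the point x, -y, -z); pixel columns grow to the right and rows downward; lengths in m; the calibration is good to about 2 mm. A picture is of the moment at which its call begins: read the wrist's pose just before it. There is no depth.
- r.close_job(): hands the job in, once; it reports no verdict.
The state is a dict: "clock": time; "joints": joint angles; "qd": joint speeds; "joint_efforts": joint torques, N m; "eef_pos": TCP position; "orientation": TCP orientation; "ft_force": force on the tool from outside, world axes, zero at the start; "ft_torque": the same for the moment, N m; "finger_gap": opening from 0.0 (shut) to 1.0 (fully open).
Only numpy, scipy, OpenCV 4.12 (cv2) and the standard library are available. Lean on these libraries where they do the work, as an engineer would, in place of code of your own. Each camera call takes 0.05 s, during which the arm holds its last target. There are 200 camera calls.

## Working session

There is one attempt and no reset: what is moved stays moved. The work goes in short steps, Python scripts to look and compute and a tool call to move; the robot and the scene stay as the last step left them, time stands still between calls to the robot, and variables do not carry over. Pictures are saved under pics/ and viewed, about 12 in all and at most 16, crops included, and the job is handed in when it is done.

Besides the shell and the picture viewer there is one more tool, called after "Request:" as name(argument=value, ...), one argument or row to a line, values as JSON. arm_command: Moves the arm, as the interface text tells. Its arguments: {"type":"object","properties":{"moves":{"type":"array","items":{"type":"object","properties":{"delta_rot":{"type":"array","items":{"type":"number"}},"dp":{"type":"array","items":{"type":"number"}},"hand":{"type":"number"}}}}},"required":["moves"]}

```bash
mkdir -p pics; ls; cat > h.py <<'E'
import numpy as np, cv2
from rig import status, eyes, r
def ray(cam,u,v,st=None):
    K=cam["mtx"]; 
    if "world_from_camera" in cam: T=np.array(cam["world_from_camera"])
    else:
        W=np.eye(4);W[:3,:3]=st["orientation"];W[:3,3]=st["eef_pos"];T=W@np.array(cam["hand_eye"])
    p=cv2.undistortPoints(np.array([[[u,v]]],float),np.array(K),np.array(cam.get("dist",np.zeros(5)),float))[0,0]
    d=T[:3,:3]@np.array([p[0],-p[1],-1.]); return T[:3,3],d
def onz(cam,u,v,z,st=None):
    o,d=ray(cam,u,v,st); return o+d*(z-o[2])/d[2]
def proj(cam,P,st=None):
    if "world_from_camera" in cam: T=np.array(cam["world_from_camera"])
    else:
        W=np.eye(4);W[:3,:3]=st["orientation"];W[:3,3]=st["eef_pos"];T=W@np.array(cam["hand_eye"])
    c=np.linalg.inv(T)@np.append(P,1); q=np.array(cam["mtx"])@np.array([c[0],-c[1],-c[2]]); return q[:2]/q[2]
E
python3 - <<'E'
from h import *
s=status.observe(); print({k:np.round(v,3).tolist() for k,v in s.items()})
for n in("top","side"):
    c=eyes.read_camera(n); print(n,[k for k in c if k!="img"],np.round(c["mtx"],1).tolist(),np.round(c["world_from_camera"],3).tolist())
    cv2.imwrite(f"pics/{n}0.png",cv2.resize(c["img"],(800,600),interpolation=cv2.INTER_CUBIC)); np.save(f"{n}0.npy",c,allow_pickle=True)
E
```

```text
pics
{'clock': 0.0, 'joints': [66.628, 27.376, 1.279, 89.176, -0.658, 63.557, -4.761], 'qd': [-0.02, 0.056, -0.001, -0.04, 0.041, 0.015, -0.024], 'joint_efforts': [-0.001, -58.286, 1.534, -27.261, -0.054, 0.017, 0.0], 'eef_pos': [0.199, -0.644, 0.302], 'orientation': [[-0.001, 0.295, -0.955], [0.002, -0.955, -0.295], [-1.0, -0.002, 0.0]], 'ft_force': [-0.365, -0.333, -0.717], 'ft_torque': [-0.019, 0.022, 0.008], 'finger_gap': 1.002}
top ['mtx', 'world_from_camera'] [[410.9, 0.0, 258.5], [0.0, 410.9, 184.7], [0.0, 0.0, 1.0]] [[-0.024, 0.994, -0.11, 0.377], [-1.0, -0.023, 0.009, 0.217], [0.006, 0.11, 0.994, 1.253], [0.0, 0.0, 0.0, 1.0]]
side ['mtx', 'world_from_camera'] [[379.2, 0.0, 251.8], [0.0, 379.2, 186.3], [0.0, 0.0, 1.0]] [[-0.934, 0.248, -0.257, 0.187], [-0.357, -0.684, 0.637, 0.932], [-0.018, 0.686, 0.727, 0.919], [0.0, 0.0, 0.0, 1.0]]
```

View pics/top0.png

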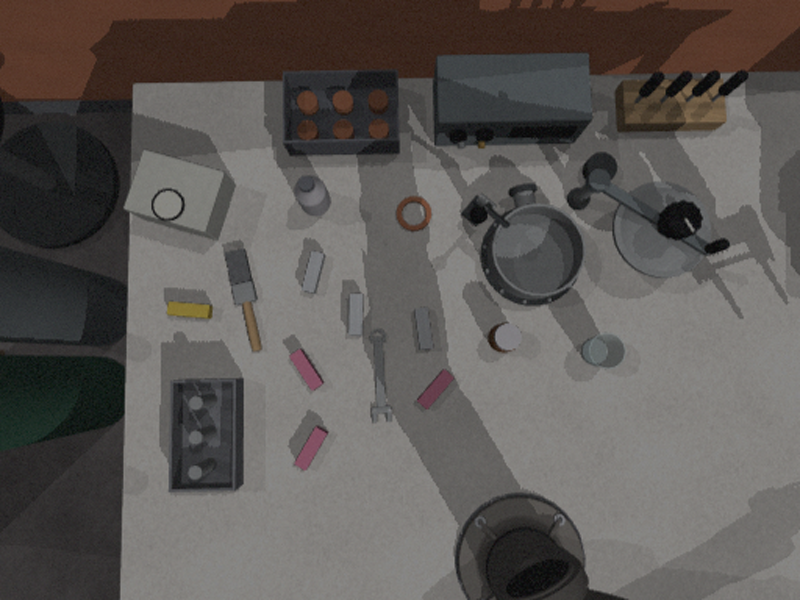

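View pics/side0.png

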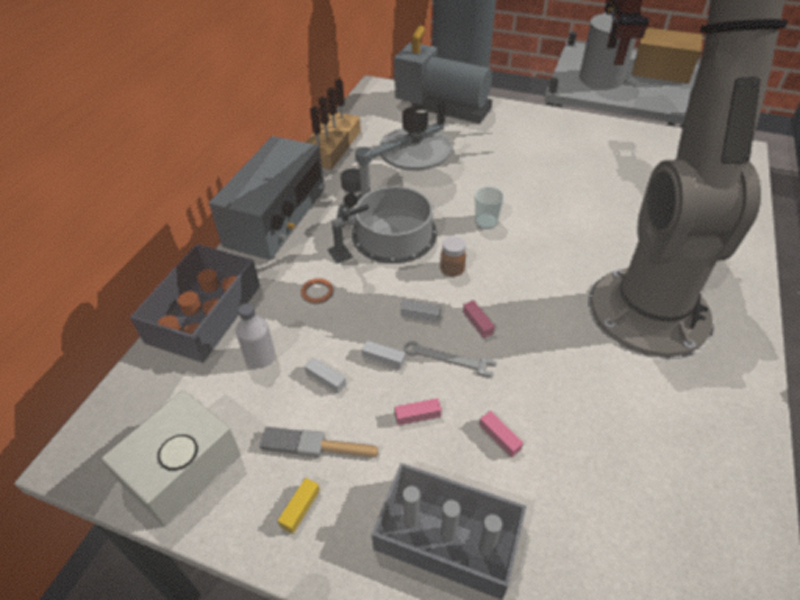

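The top picture shows three grey bars at (314,272), (356,314) and (424,329). The look-alikes are pink at (306,369), (436,389) and (311,447), and yellow at (189,310). The plain grey ones fit the description. The chamber is at (530,255), the knob at (680,220), the lever ball near (480,208) and the davit handle near (716,245). One enlarged crop will confirm this.

```bash
python3 - <<'E'
from h import *
c=np.load("top0.npy",allow_pickle=True).item(); im=c["img"]
cr=im[95:275,185:475]; cv2.imwrite("pics/crop0.png",cv2.resize(cr,None,fx=2.75,fy=2.75,interpolation=cv2.INTER_CUBIC))
# bars: low-saturation pixels differing from bench, by canny-free approach: local box k-means
hsv=cv2.cvtColor(im,cv2.COLOR_BGR2HSV)
for u,v in((314,272),(356,314),(424,329)):
    u,v=u*.64,v*.64
    print(np.round(onz(c,u,v,.026),3), im[int(v)-14:int(v)+15:2,int(u)-14:int(u)+15:2].mean(2).astype(int).tolist()[7])
    o=im[int(v)-20:int(v)+21,int(u)-20:int(u)+21].astype(int)
for n,u,v,z in(("cham",532,250,.075),("pivot",598,168,.13),("knob",681,218,.192),("handle",716,245,.186),("ball",478,209,.17)):
    print(n,np.round(onz(c,u*.64,v*.64,z),3))
E
```

```text
[0.549 0.378 0.026] [132, 129, 99, 96, 96, 124, 120, 120, 120, 86, 119, 120, 122, 134, 128]
[0.466 0.299 0.026] [130, 127, 127, 98, 97, 90, 124, 120, 123, 122, 127, 99, 88, 96, 96]
[0.435 0.169 0.026] [96, 97, 97, 96, 77, 94, 91, 90, 94, 83, 85, 86, 97, 99, 134]
cham [ 0.574 -0.034  0.075]
pivot [ 0.712 -0.148  0.13 ]
knob [ 0.604 -0.263  0.192]
handle [ 0.557 -0.322  0.186]
ball [0.632 0.076 0.17 ]
```

View pics/crop0.png

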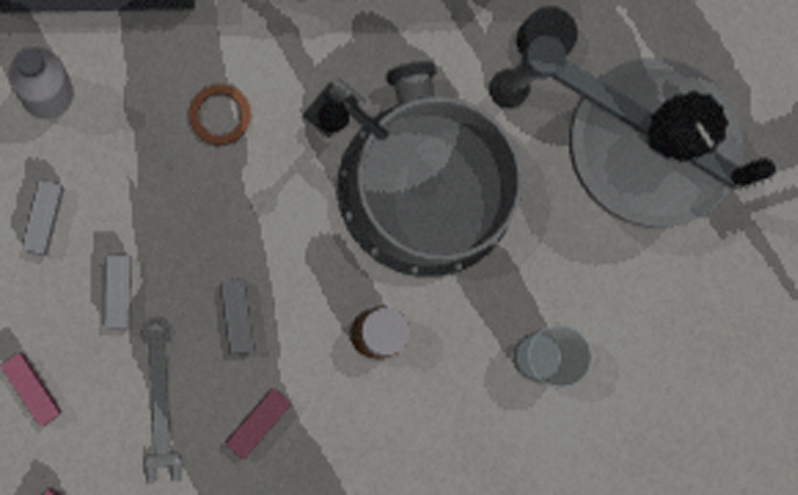

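The crop confirms the bars: A (43,218), B (116,291) and C (237,316), all plain grey; the pinks and the wrench are separate. Next, a side crop for the clamp and davit.

```bash
python3 - <<'E'
from h import *
c=np.load("side0.npy",allow_pickle=True).item(); im=c["img"]
cr=im[60:175,195:325]; cv2.imwrite("pics/crop1.png",cv2.resize(cr,None,fx=5,fy=5,interpolation=cv2.INTER_CUBIC))
c=np.load("top0.npy",allow_pickle=True).item()
f=lambda x,y,z:np.round(onz(c,185+x/2.75,95+y/2.75,z),4)
for n,a,b in(("A",(52,183),(33,252)),("B",(118,255),(115,328)),("C",(234,280),(241,354))):
    p,q=f(*a,.026),f(*b,.026); print(n,(p+q)/2,np.linalg.norm(p-q),np.degrees(np.arctan2(*(p-q)[1::-1])))
# rim circle
P=np.array([f(x,y,.075)[:2] for x,y in((357,175),(518,180),(440,96),(438,257),(380,240),(500,230))])
A=np.c_[2*P,np.ones(len(P))]; x=np.linalg.lstsq(A,(P**2).sum(1),rcond=None)[0]; print("rim",x[:2],np.sqrt(x[2]+x[:2]@x[:2]))
for n,x,y,z in(("post",546,50,.141),("armpiv",546,55,.132),("knobtop",688,125,.192),("handle top",752,172,.186),("jar",385,333,.075),("bracket",335,90,.1)):print(n,f(x,y,z))
E
```

```text
A [0.5493 0.3798 0.026 ] 0.07876293544555088 -15.765535307346534
B [0.4663 0.3001 0.026 ] 0.07952182090470518 -3.1718368471045664
C [0.4355 0.1693 0.026 ] 0.08058113923245318 3.8424531279148497
rim [ 0.57598778 -0.0430577 ] 0.08675457564288824
post [ 0.6926 -0.1457  0.141 ]
armpiv [ 0.6899 -0.1484  0.132 ]
knobtop [ 0.6014 -0.2613  0.192 ]
handle top [ 0.5554 -0.3224  0.186 ]
jar [0.4128 0.018  0.075 ]
bracket [0.6662 0.064  0.1   ]
```

View pics/crop1.png

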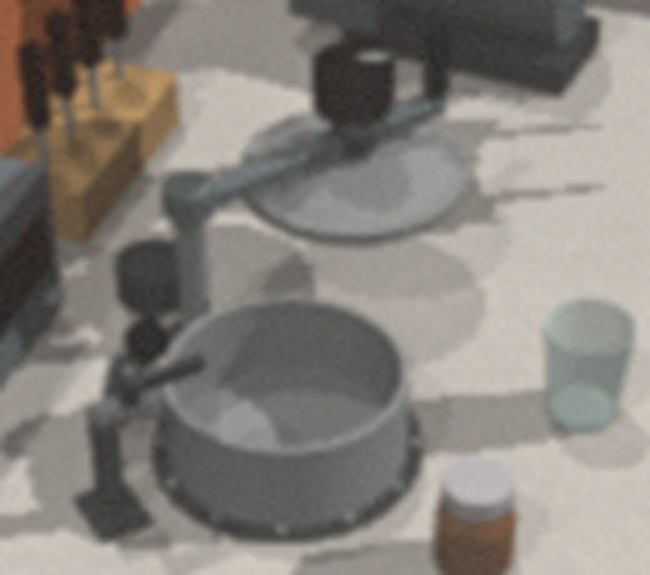

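The side crop shows the post at (190,190), knob (350,85), handle (435,65), clamp ball (148,338), hinge (125,375) with its tongue to (200,365), and the chamber. It agrees with the top view: post 0.155 m from the chamber axis, handle 0.224 m and knob 0.147 m from the pivot. There are three bars. I'll go to bar C first.

```bash
cat >> h.py <<'E'
def plan(xyz,yaw=None):
    """rotation about tool axes first, then dp in tool axes after the rotation"""
    from scipy.spatial.transform import Rotation as Ro
    s=status.observe(); R=np.array(s["orientation"]); p=np.array(s["eef_pos"])
    y0=np.degrees(np.arctan2(R[1,1],R[0,1])); yaw=y0 if yaw is None else yaw
    a=np.radians(yaw); Y=np.array([np.cos(a),np.sin(a),0]);X=np.array([0,0,-1.]);T=np.c_[X,Y,np.cross(X,Y)]
    rv=np.degrees(Ro.from_matrix(R.T@T).as_rotvec()); d=np.array(xyz)-p
    print("t%.1f pos"%s["clock"],p.round(4),"yaw%.1f"%y0,"j",np.round(s["joints"]).tolist(),"gap%.2f"%s["finger_gap"],"F",np.round(s["ft_force"],1))
    print("  rot",rv.round(1),"dp after rot",(T.T@d).round(4),"dp now",(R.T@d).round(4))
E
python3 - <<'E'
from h import *
plan([.47,-.3,.30],-86.2); plan([.4355,.1693,.30],-86.2)
c=np.load("top0.npy",allow_pickle=True).item()
print(proj(c,[.628,.084,.181]),[185+330/2.75,95+118/2.75]); print(onz(c,185+385/2.75,95+135/2.75,.095))
E
```

```text
t0.1 pos [ 0.1992 -0.6445  0.3018] yaw-72.8 j [67.0, 27.0, 1.0, 89.0, -1.0, 64.0, -5.0] gap1.00 F [-0.2 -0.  -0. ]
  rot [13.4  0.   0.1] dp after rot [ 0.0018 -0.3258 -0.293 ] dp now [ 0.0022 -0.2492 -0.3605]
t0.1 pos [ 0.1992 -0.6445  0.3018] yaw-72.8 j [67.0, 27.0, 1.0, 89.0, -1.0, 64.0, -5.0] gap1.00 F [-0.2 -0.  -0. ]
  rot [13.4  0.   0.1] dp after rot [ 0.0018 -0.7964 -0.2897] dp now [ 0.0029 -0.7077 -0.4661]
[303.57925026 134.37821226] [305.0, 137.9090909090909]
[0.61831965 0.0128369  0.095     ]
```

Request:
arm_command(
  moves=[
    {"delta_rot": [6.7, 0, 0], "dp": [-0.01, -0.02, -0.035], "hand": 1},
    {"delta_rot": [6.7, 0, 0], "dp": [-0.01, -0.03, -0.03], "hand": 1},
    {"delta_rot": [0, 0, 0], "dp": [0, -0.033, -0.033], "hand": 1},
    {"delta_rot": [0, 0, 0], "dp": [0, -0.033, -0.033], "hand": 1},
    {"delta_rot": [0, 0, 0], "dp": [0, -0.033, -0.033], "hand": 1},
    {"delta_rot": [0, 0, 0], "dp": [0, -0.033, -0.033], "hand": 1},
    {"delta_rot": [0, 0, 0], "dp": [0, -0.033, -0.033], "hand": 1},
    {"delta_rot": [0, 0, 0], "dp": [0, -0.033, -0.033], "hand": 1},
    {"delta_rot": [0, 0, 0], "dp": [0, -0.033, -0.033], "hand": 1},
    {"delta_rot": [0, 0, 0], "dp": [0, -0.033, -0.02], "hand": 1},
  ],
)

```text
clock: 1.1
eef_pos: [0.4912, -0.2956, 0.3175]
orientation: [[-0.008, 0.042, -0.999], [0.004, -0.999, -0.042], [-1.0, -0.004, 0.007]]
ft_force: [0.2, 0.8, 0.5]
finger_gap: 0.999
```

```bash
python3 - <<'E'
from h import *
plan([.4355,.1693,.30],-86.2)
E
```

```text
t1.1 pos [ 0.4912 -0.2956  0.3175] yaw-87.6 j [30.0, 17.0, -6.0, 102.0, 2.0, 61.0, -65.0] gap1.00 F [0.2 0.8 0.5]
  rot [-1.4  0.4  0.2] dp after rot [ 0.0175 -0.4676  0.0248] dp now [ 0.0197 -0.4667  0.0362]
```

Request:
arm_command(
  moves=[
    {"dp": [0, -0.045, 0.002], "hand": 1, "delta_rot": [-1.4, 0.4, 0.2]},
    {"dp": [0, -0.045, 0.003], "hand": 1, "delta_rot": [0, 0, 0]},
    {"dp": [0, -0.045, 0.003], "hand": 1, "delta_rot": [0, 0, 0]},
    {"dp": [0, -0.045, 0.003], "hand": 1, "delta_rot": [0, 0, 0]},
    {"dp": [0.01, -0.045, 0.003], "hand": 1, "delta_rot": [0, 0, 0]},
    {"dp": [0.01, -0.045, 0.003], "hand": 1, "delta_rot": [0, 0, 0]},
    {"dp": [0, -0.045, 0.003], "hand": 1, "delta_rot": [0, 0, 0]},
    {"dp": [0, -0.045, 0.003], "hand": 1, "delta_rot": [0, 0, 0]},
    {"dp": [0, -0.045, 0.003], "hand": 1, "delta_rot": [0, 0, 0]},
    {"dp": [0, -0.045, 0.003], "hand": 1, "delta_rot": [0, 0, 0]},
  ],
)

```text
clock: 2.1
eef_pos: [0.4294, 0.1687, 0.2952]
orientation: [[-0.001, 0.068, -0.998], [-0.0, -0.998, -0.068], [-1.0, 0.0, 0.001]]
ft_force: [0.8, -0.6, 0.0]
finger_gap: 1.0
```

```bash
cat >> h.py <<'E'
def wrist(name=None,exp=None):
    s=status.observe(); c=eyes.read_camera("wrist"); im=c["img"].copy()
    if exp is not None:
        for P in np.atleast_2d(exp):
            u=proj(c,P,s); print("exp px",u.round(1)); cv2.drawMarker(im,tuple(int(v) for v in u),(0,0,255),0,8,1)
    if name: cv2.imwrite(f"pics/{name}.png",im)
    np.save("w.npy",{"c":c,"s":s},allow_pickle=True)
    return c,s
E
python3 - <<'E'
from h import *
plan([.4355,.1693,.20],-86.2)
c,s=wrist("w1",[[.4355,.1693,.026],[.4663,.3001,.026],[.5493,.3798,.026]])
E
```

```text
t2.1 pos [0.4294 0.1687 0.2952] yaw-86.1 j [-5.0, 9.0, -26.0, 116.0, 5.0, 55.0, -120.0] gap1.00 F [ 0.8 -0.6  0. ]
  rot [ 0.1  0.  -0. ] dp after rot [ 0.0952 -0.0002 -0.0061] dp now [ 0.0952 -0.0002 -0.0062]
exp px [254.6 168.9]
exp px [152.  137.6]
exp px [81.1 60.6]
```

View pics/w1.png

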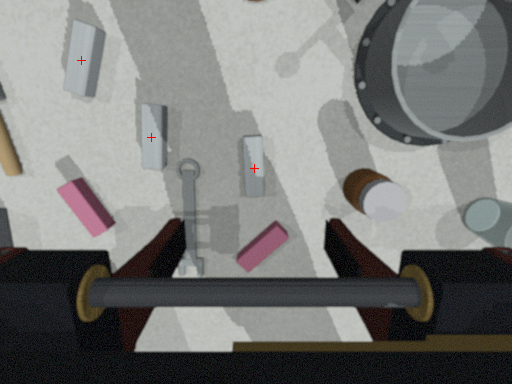

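The wrist view shows the expected points on the bars, with bar C's centre at (254,166) against the expected (254,169). Now I'll descend on bar C.

Request:
arm_command(
  moves=[
    {"dp": [0.03, 0, -0.008], "hand": 0.4, "delta_rot": [0, 0, 0]},
    {"dp": [0.04, 0, 0], "hand": 0.4, "delta_rot": [0, 0, 0]},
    {"dp": [0.04, 0, 0], "hand": 0.4, "delta_rot": [0, 0, 0]},
    {"dp": [0.04, 0, 0], "hand": 0.4, "delta_rot": [0, 0, 0]},
    {"dp": [0.03, 0, 0], "hand": 0.4, "delta_rot": [0, 0, 0]},
    {"dp": [0.02, 0, 0], "hand": 0.4, "delta_rot": [0, 0, 0]},
    {"dp": [0, 0, 0], "hand": 0.4, "delta_rot": [0, 0, 0]},
  ],
)

```text
clock: 2.85
eef_pos: [0.4365, 0.183, 0.0898]
orientation: [[0.003, 0.087, -0.996], [0.008, -0.996, -0.087], [-1.0, -0.007, -0.004]]
ft_force: [-0.7, -0.2, -0.2]
finger_gap: 0.703
```

```bash
python3 - <<'E'
from h import *
plan([.438,.1693,.083],-86.2)
E
```

```text
t2.9 pos [0.4365 0.183  0.0898] yaw-85.0 j [-13.0, 29.0, -20.0, 124.0, 20.0, 29.0, -133.0] gap0.70 F [-0.7 -0.2 -0.2]
  rot [ 1.2 -0.2  0.4] dp after rot [ 0.0068  0.0137 -0.0006] dp now [ 0.0067  0.0138 -0.0003]
```

Request:
arm_command(
  moves=[
    {"dp": [0, 0.013, 0], "hand": 0.4, "delta_rot": [1.2, 0, 0]},
    {"dp": [0.005, 0.002, 0], "hand": 0.4, "delta_rot": [0, 0, 0]},
    {"dp": [0, 0, 0], "hand": -1, "delta_rot": [0, 0, 0]},
    {"dp": [0, 0, 0], "hand": -1, "delta_rot": [0, 0, 0]},
    {"dp": [0, 0, 0], "hand": -1, "delta_rot": [0, 0, 0]},
    {"dp": [0, 0, 0], "hand": -1, "delta_rot": [0, 0, 0]},
    {"dp": [0, 0, 0], "hand": -1, "delta_rot": [0, 0, 0]},
  ],
)

```text
clock: 3.55
eef_pos: [0.4405, 0.167, 0.0887]
orientation: [[0.01, 0.062, -0.998], [0.01, -0.998, -0.062], [-1.0, -0.009, -0.011]]
ft_force: [1.0, 1.1, -2.6]
finger_gap: 0.29
```

Request:
arm_command(
  moves=[
    {"dp": [-0.02, 0, 0], "hand": -1, "delta_rot": [0, 0, 0]},
    {"dp": [-0.04, 0, 0], "hand": -1, "delta_rot": [0, 0, 0]},
    {"dp": [-0.045, 0, 0], "hand": -1, "delta_rot": [0, 0, 0]},
    {"dp": [-0.045, 0, 0], "hand": -1, "delta_rot": [0, 0, 0]},
    {"dp": [-0.02, 0, 0], "hand": -1, "delta_rot": [0, 0, 0]},
    {"dp": [0, 0.03, -0.03], "hand": -1, "delta_rot": [0, 0, 0]},
    {"dp": [0, 0.04, -0.03], "hand": -1, "delta_rot": [0, 0, 0]},
    {"dp": [0, 0.04, -0.03], "hand": -1, "delta_rot": [0, 0, 0]},
    {"dp": [0, 0.04, -0.03], "hand": -1, "delta_rot": [0, 0, 0]},
  ],
)

```text
clock: 4.45
eef_pos: [0.5662, 0.0283, 0.2651]
orientation: [[0.005, 0.083, -0.997], [0.009, -0.997, -0.083], [-1.0, -0.009, -0.006]]
ft_force: [0.6, 0.7, -2.3]
finger_gap: 0.293
```

```bash
python3 - <<'E'
from h import *
plan([.54,-.043,.27],-41.4)
E
```

```text
t4.5 pos [0.5662 0.0283 0.2651] yaw-85.2 j [8.0, 21.0, -21.0, 105.0, 9.0, 55.0, -102.0] gap0.29 F [ 0.6  0.7 -2.3]
  rot [-43.8  -0.5   0.4] dp after rot [-0.0049  0.0275  0.0708] dp now [-0.0057  0.0688  0.032 ]
```

Request:
arm_command(
  moves=[
    {"dp": [0, 0, 0], "hand": -1, "delta_rot": [-7.3, 0, 0]},
    {"dp": [0, 0, 0], "hand": -1, "delta_rot": [-7.3, 0, 0]},
    {"dp": [0, 0, 0], "hand": -1, "delta_rot": [-7.3, 0, 0]},
    {"dp": [0, 0, 0], "hand": -1, "delta_rot": [-7.3, 0, 0]},
    {"dp": [0, 0, 0], "hand": -1, "delta_rot": [-7.3, 0, 0]},
    {"dp": [0, 0, 0], "hand": -1, "delta_rot": [-7.3, 0, 0]},
    {"dp": [-0.005, 0.027, 0.035], "hand": -1, "delta_rot": [0, 0, 0]},
    {"dp": [0, 0, 0.035], "hand": -1, "delta_rot": [0, 0, 0]},
    {"dp": [0, 0, 0], "hand": -1, "delta_rot": [0, 0, 0]},
  ],
)

```text
clock: 5.35
eef_pos: [0.5411, -0.0531, 0.2641]
orientation: [[-0.005, 0.765, -0.644], [0.007, -0.644, -0.765], [-1.0, -0.008, -0.002]]
ft_force: [-0.2, 0.5, -2.5]
finger_gap: 0.291
```

```bash
python3 - <<'E'
from h import *
plan([.576,-.043,.20],-41.4)
a=np.arange(0,6.28,.5)
c,s=wrist("w2",np.c_[.576+.082*np.cos(a),-.043+.082*np.sin(a),.075+0*a])
E
```

```text
t5.3 pos [ 0.5411 -0.0531  0.2641] yaw-40.1 j [23.0, 20.0, -29.0, 108.0, 11.0, 55.0, -51.0] gap0.29 F [-0.2  0.5 -2.5]
  rot [ 1.3 -0.1  0.5] dp after rot [ 0.0641  0.0195 -0.0306] dp now [ 0.064   0.0208 -0.03  ]
exp px [345.  104.8]
exp px [311.1  77.7]
exp px [267.  72.]
exp px [226.1  89.4]
exp px [199.9 124.2]
exp px [194.2 165.4]
exp px [208.2 202.5]
exp px [237.1 227.9]
exp px [274.  237.2]
exp px [311.6 229.1]
exp px [342.3 204.6]
exp px [358.9 167.8]
exp px [356.1 126.4]
```

View pics/w2.png

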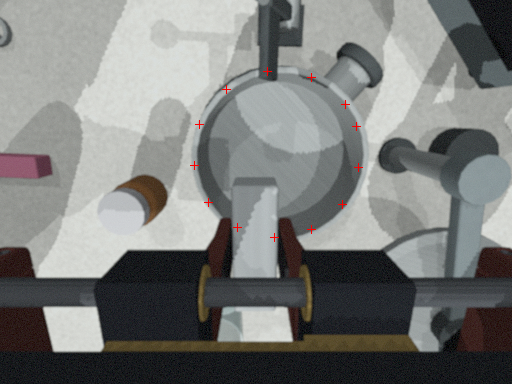

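The bar is held in the fingers at (255,250). The rim runs from u=194 to 368 with its top at v=66; the post top is at (477,172), and the tongue is at (269,40).

```bash
python3 - <<'E'
from h import *
w=np.load("w.npy",allow_pickle=True).item();c,s=w["c"],w["s"]
f=lambda u,v,z:onz(c,u,v,z,s).round(4)
L,R_,T=f(193,150,.075),f(369,150,.075),f(281,66,.075); print("rim L R T",L,R_,T,"mid",(L+R_)/2,np.linalg.norm(L-R_))
P=np.array([L,R_,T])[:,:2]; A=np.c_[2*P,np.ones(3)];x=np.linalg.solve(A,(P**2).sum(1));print("c",x[:2],np.sqrt(x[2]+x[:2]@x[:2]))
print("post",f(477,172,.141)); print("tongue",f(269,75,.1),f(269,10,.1))
R=np.array(s["orientation"]);print("bar end tool",R.T@(f(255,180,.201)-np.array(s["eef_pos"])))
E
```

```text
rim L R T [0.5199 0.0179 0.075 ] [ 0.6516 -0.0926  0.075 ] [0.6331 0.0217 0.075 ] mid [ 0.58575 -0.03735  0.075  ] 0.1719160841806257
c [ 0.57870051 -0.04575197] 0.0866549104291368
post [ 0.6891 -0.1352  0.141 ]
tongue [0.6171 0.021  0.1   ] [0.6471 0.0577 0.1   ]
bar end tool [ 0.06316885  0.00012566 -0.03947526]
```

Request:
arm_command(
  moves=[
    {"dp": [0, 0, 0], "hand": -1, "delta_rot": [7.5, 0, 0]},
    {"dp": [0, 0, 0], "hand": -1, "delta_rot": [7.5, 0, 0]},
    {"dp": [0, 0, 0], "hand": -1, "delta_rot": [7.5, 0, 0]},
    {"dp": [0, 0, 0], "hand": -1, "delta_rot": [0, 0, 0]},
  ],
)

```text
clock: 5.8
eef_pos: [0.543, -0.048, 0.2639]
orientation: [[-0.003, 0.452, -0.892], [0.01, -0.892, -0.452], [-1.0, -0.01, -0.002]]
ft_force: [0.1, 0.0, -2.5]
finger_gap: 0.295
```

```bash
python3 - <<'E'
from h import *
plan([.561,-.0133,.2],-62)
E
```

```text
t5.8 pos [ 0.543  -0.048   0.2639] yaw-63.1 j [19.0, 20.0, -25.0, 108.0, 9.0, 55.0, -73.0] gap0.30 F [ 0.1  0.  -2.5]
  rot [-1.1 -0.1  0.6] dp after rot [ 0.0639 -0.0222 -0.0322] dp now [ 0.0642 -0.0221 -0.0316]
```

Request:
arm_command(
  moves=[
    {"dp": [0.01, -0.022, -0.03], "hand": -1, "delta_rot": [-1, 0, 0.6]},
    {"dp": [0.03, 0, 0], "hand": -1, "delta_rot": [0, 0, 0]},
    {"dp": [0.02, 0, 0], "hand": -1, "delta_rot": [0, 0, 0]},
    {"dp": [0, 0, 0], "hand": -1, "delta_rot": [0, 0, 0]},
  ],
)

```text
clock: 6.2
eef_pos: [0.5622, -0.0094, 0.2033]
orientation: [[0.005, 0.485, -0.874], [0.002, -0.875, -0.485], [-1.0, 0.001, -0.006]]
ft_force: [-0.3, 0.7, -2.2]
finger_gap: 0.292
```

```bash
python3 - <<'E'
from h import *
plan([.561,-.0133,.103],-62)
E
```

```text
t6.2 pos [ 0.5622 -0.0094  0.2033] yaw-61.0 j [14.0, 25.0, -25.0, 109.0, 14.0, 48.0, -79.0] gap0.29 F [-0.3  0.7 -2.2]
  rot [ 1.  -0.3 -0. ] dp after rot [0.1003 0.0029 0.0029] dp now [0.1003 0.0028 0.0036]
```

Request:
arm_command(
  moves=[
    {"dp": [0.025, 0.005, 0.003], "hand": -1, "delta_rot": [0, 0, 0]},
    {"dp": [0.025, 0.003, 0], "hand": -1, "delta_rot": [0, 0, 0]},
    {"dp": [0.02, 0.003, 0], "hand": -1, "delta_rot": [0, 0, 0]},
    {"dp": [0.015, 0.002, 0], "hand": -1, "delta_rot": [0, 0, 0]},
    {"dp": [0.01, 0, 0], "hand": -1, "delta_rot": [0, 0, 0]},
    {"dp": [0, 0, 0], "hand": -1, "delta_rot": [0, 0, 0]},
  ],
)

```text
clock: 6.8
eef_pos: [0.5706, -0.0195, 0.1095]
orientation: [[0.012, 0.498, -0.867], [0.004, -0.867, -0.498], [-1.0, 0.003, -0.012]]
ft_force: [-0.9, -0.3, -2.7]
finger_gap: 0.294
```

```bash
python3 - <<'E'
from h import *
plan([.561,-.0133,.103],-62)
E
```

```text
t6.8 pos [ 0.5706 -0.0195  0.1095] yaw-60.1 j [12.0, 34.0, -22.0, 111.0, 19.0, 38.0, -81.0] gap0.29 F [-0.9 -0.3 -2.7]
  rot [ 1.9 -0.7 -0.1] dp after rot [ 0.0065 -0.0099  0.0056] dp now [ 0.0064 -0.0101  0.0053]
```

Request:
arm_command(
  moves=[
    {"dp": [0, -0.01, 0.005], "hand": -1, "delta_rot": [1.9, -0.7, 0]},
    {"dp": [0.007, 0, 0], "hand": -1, "delta_rot": [0, 0, 0]},
    {"dp": [0, 0, 0], "hand": -1, "delta_rot": [0, 0, 0]},
  ],
)

```text
clock: 7.1
eef_pos: [0.563, -0.0129, 0.1043]
orientation: [[0.005, 0.47, -0.883], [-0.002, -0.883, -0.47], [-1.0, 0.004, -0.003]]
ft_force: [-0.8, -0.3, -1.5]
finger_gap: 0.295
```

Request:
arm_command(
  moves=[
    {"dp": [0, 0, 0], "hand": -0.1, "delta_rot": [0, 0, 0]},
    {"dp": [0, 0, 0], "hand": -0.1, "delta_rot": [0, 0, 0]},
    {"dp": [0, 0, 0], "hand": -0.1, "delta_rot": [0, 0, 0]},
    {"dp": [-0.02, 0, 0], "hand": -0.1, "delta_rot": [0, 0, 0]},
    {"dp": [-0.035, 0, 0], "hand": -0.1, "delta_rot": [0, 0, 0]},
    {"dp": [-0.04, 0, 0], "hand": -0.1, "delta_rot": [0, 0, 0]},
    {"dp": [-0.04, 0, 0], "hand": -0.1, "delta_rot": [0, 0, 0]},
    {"dp": [-0.04, 0, 0], "hand": -0.1, "delta_rot": [0, 0, 0]},
  ],
)

```text
clock: 7.9
eef_pos: [0.5615, -0.0139, 0.2824]
orientation: [[-0.001, 0.472, -0.882], [-0.002, -0.882, -0.472], [-1.0, 0.001, 0.001]]
ft_force: [1.4, -0.6, 1.3]
finger_gap: 0.451
```

```bash
python3 - <<'E'
from h import *
plan([.4663,.3001,.27],-93.2)
E
```

```text
t7.9 pos [ 0.5615 -0.0139  0.2824] yaw-61.9 j [16.0, 20.0, -26.0, 105.0, 10.0, 58.0, -76.0] gap0.45 F [ 1.4 -0.6  1.3]
  rot [31.3  0.1 -0.1] dp after rot [ 0.0124 -0.3082  0.1126] dp now [ 0.012  -0.3218 -0.0641]
```

Now to bar B: rotate 31° and translate.

Request:
arm_command(
  moves=[
    {"dp": [0, 0, 0], "hand": 0.4, "delta_rot": [7.8, 0, 0]},
    {"dp": [0, 0, 0], "hand": 0.4, "delta_rot": [7.8, 0, 0]},
    {"dp": [0, 0, 0], "hand": 0.4, "delta_rot": [7.8, 0, 0]},
    {"dp": [0, -0.03, 0.01], "hand": 0.4, "delta_rot": [7.8, 0, 0]},
    {"dp": [0, -0.045, 0.017], "hand": 0.4, "delta_rot": [0, 0, 0]},
    {"dp": [0, -0.045, 0.017], "hand": 0.4, "delta_rot": [0, 0, 0]},
    {"dp": [0, -0.045, 0.017], "hand": 0.4, "delta_rot": [0, 0, 0]},
    {"dp": [0, -0.045, 0.017], "hand": 0.4, "delta_rot": [0, 0, 0]},
    {"dp": [0.01, -0.045, 0.017], "hand": 0.4, "delta_rot": [0, 0, 0]},
    {"dp": [0, -0.045, 0.017], "hand": 0.4, "delta_rot": [0, 0, 0]},
  ],
)

```text
clock: 8.9
eef_pos: [0.4763, 0.2928, 0.2824]
orientation: [[0.025, -0.096, -0.995], [-0.004, -0.995, 0.096], [-1.0, 0.002, -0.025]]
ft_force: [0.6, -0.8, 0.2]
finger_gap: 0.703
```

```bash
python3 - <<'E'
from h import *
plan([.4663,.3001,.27],-93.2)
c,s=wrist("w3",[[.4663,.3001,.026],[.5493,.3798,.026]])
E
```

```text
t8.9 pos [0.4763 0.2928 0.2824] yaw-95.5 j [-16.0, 20.0, -27.0, 106.0, 12.0, 57.0, -144.0] gap0.70 F [ 0.6 -0.8  0.2]
  rot [-2.3 -1.5 -0.1] dp after rot [ 0.0124 -0.0068  0.0104] dp now [ 0.0121 -0.0064  0.011 ]
exp px [249.5 189.1]
exp px [176.5 128.3]
```

View pics/w3.png

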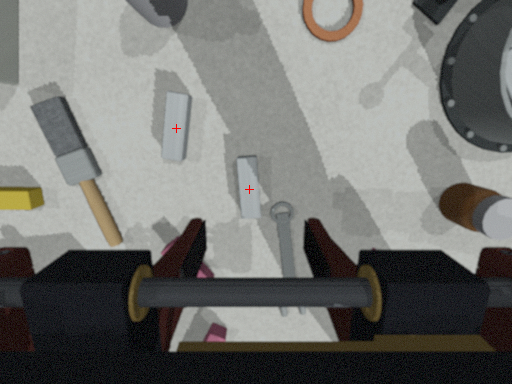

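Bar B is at (248,187), next to the wrench ring at (282,210). I'll use a narrower opening and grasp slightly away from the wrench.

Request:
arm_command(
  moves=[
    {"dp": [0.01, -0.006, 0.002], "hand": 0.1, "delta_rot": [-2.3, -1.5, 0]},
    {"dp": [0.03, 0.002, 0], "hand": 0.1, "delta_rot": [0, 0, 0]},
    {"dp": [0.03, 0.003, 0], "hand": 0.1, "delta_rot": [0, 0, 0]},
    {"dp": [0.03, 0.003, 0], "hand": 0.1, "delta_rot": [0, 0, 0]},
    {"dp": [0, 0, 0], "hand": 0.1, "delta_rot": [0, 0, 0]},
  ],
)

```text
clock: 9.45
eef_pos: [0.4716, 0.3031, 0.1808]
orientation: [[-0.002, -0.033, -0.999], [0.008, -0.999, 0.033], [-1.0, -0.008, 0.003]]
ft_force: [-0.4, -1.2, -0.8]
finger_gap: 0.553
```

```bash
python3 - <<'E'
from h import *
plan([.472,.3001,.084],-93.2)
E
```

```text
t9.4 pos [0.4716 0.3031 0.1808] yaw-91.9 j [-18.0, 27.0, -27.0, 110.0, 16.0, 46.0, -145.0] gap0.55 F [-0.4 -1.2 -0.8]
  rot [1.3 0.1 0.5] dp after rot [ 0.0968  0.003  -0.0005] dp now [ 0.0968  0.0037 -0.0007]
```

Request:
arm_command(
  moves=[
    {"dp": [0.02, 0.004, 0], "hand": 0.1, "delta_rot": [1.3, 0, 0.5]},
    {"dp": [0.02, 0.002, 0], "hand": 0.1, "delta_rot": [0, 0, 0]},
    {"dp": [0.02, 0.002, 0], "hand": 0.1, "delta_rot": [0, 0, 0]},
    {"dp": [0.015, 0.002, 0], "hand": 0.1, "delta_rot": [0, 0, 0]},
    {"dp": [0, 0, 0], "hand": 0.1, "delta_rot": [0, 0, 0]},
  ],
)

```text
clock: 9.95
eef_pos: [0.4765, 0.2903, 0.1074]
orientation: [[0.001, -0.06, -0.998], [0.0, -0.998, 0.06], [-1.0, -0.0, -0.001]]
ft_force: [-1.0, 0.2, 0.6]
finger_gap: 0.549
```

```bash
python3 - <<'E'
from h import *
plan([.472,.3001,.084],-93.2)
E
```

```text
t9.9 pos [0.4765 0.2903 0.1074] yaw-93.4 j [-20.0, 33.0, -23.0, 112.0, 20.0, 38.0, -149.0] gap0.55 F [-1.   0.2  0.6]
  rot [-0.2 -0.   0. ] dp after rot [ 0.0234 -0.0095  0.0051] dp now [ 0.0234 -0.0095  0.0051]
```

Request:
arm_command(
  moves=[
    {"dp": [0, -0.0095, 0.005], "hand": 0.1, "delta_rot": [0, 0, 0]},
    {"dp": [0.014, 0, 0], "hand": 0.1, "delta_rot": [0, 0, 0]},
    {"dp": [0.009, 0, 0], "hand": 0.1, "delta_rot": [0, 0, 0]},
    {"dp": [0, 0, 0], "hand": 0.1, "delta_rot": [0, 0, 0]},
    {"dp": [0, 0, 0], "hand": -1, "delta_rot": [0, 0, 0]},
    {"dp": [0, 0, 0], "hand": -1, "delta_rot": [0, 0, 0]},
    {"dp": [0, 0, 0], "hand": -1, "delta_rot": [0, 0, 0]},
    {"dp": [0, 0, 0], "hand": -1, "delta_rot": [0, 0, 0]},
  ],
)

```text
clock: 10.75
eef_pos: [0.4737, 0.3023, 0.086]
orientation: [[0.004, -0.06, -0.998], [0.003, -0.998, 0.06], [-1.0, -0.003, -0.004]]
ft_force: [-1.0, -0.5, -3.3]
finger_gap: 0.297
```

Request:
arm_command(
  moves=[
    {"dp": [-0.02, 0, 0], "hand": -1, "delta_rot": [0, 0, 0]},
    {"dp": [-0.04, 0, 0], "hand": -1, "delta_rot": [0, 0, 0]},
    {"dp": [-0.045, 0, 0], "hand": -1, "delta_rot": [0, 0, 0]},
    {"dp": [-0.045, 0, 0], "hand": -1, "delta_rot": [0, 0, 0]},
    {"dp": [-0.02, 0, 0], "hand": -1, "delta_rot": [0, 0, 0]},
    {"dp": [0, 0, 0], "hand": -1, "delta_rot": [0, 0, 0]},
  ],
)

```text
clock: 11.35
eef_pos: [0.4716, 0.3004, 0.2603]
orientation: [[-0.0, -0.06, -0.998], [-0.0, -0.998, 0.06], [-1.0, 0.0, 0.0]]
ft_force: [0.0, 0.3, -1.9]
finger_gap: 0.295
```

```bash
python3 - <<'E'
from h import *
plan([.5884,-.0644,.27],-62)
E
```

```text
t11.3 pos [0.4716 0.3004 0.2603] yaw-93.4 j [-16.0, 22.0, -28.0, 106.0, 12.0, 55.0, -143.0] gap0.29 F [ 0.   0.3 -1.9]
  rot [-31.4   0.   -0. ] dp after rot [-0.0097  0.3769  0.0681] dp now [-0.0097  0.3572 -0.1384]
```

Request:
arm_command(
  moves=[
    {"dp": [-0.005, 0.04, -0.0155], "hand": -1, "delta_rot": [0, 0, 0]},
    {"dp": [-0.005, 0.04, -0.0155], "hand": -1, "delta_rot": [0, 0, 0]},
    {"dp": [0, 0.04, -0.0155], "hand": -1, "delta_rot": [0, 0, 0]},
    {"dp": [0, 0.04, -0.0155], "hand": -1, "delta_rot": [0, 0, 0]},
    {"dp": [0, 0.04, -0.0155], "hand": -1, "delta_rot": [0, 0, 0]},
    {"dp": [0, 0.04, -0.0155], "hand": -1, "delta_rot": [0, 0, 0]},
    {"dp": [0, 0, 0], "hand": -1, "delta_rot": [-7.8, 0, 0]},
    {"dp": [0, 0, 0], "hand": -1, "delta_rot": [-7.8, 0, 0]},
    {"dp": [0, 0, 0], "hand": -1, "delta_rot": [-7.8, 0, 0]},
    {"dp": [0, 0, 0], "hand": -1, "delta_rot": [-7.8, 0, 0]},
  ],
)

```text
clock: 12.35
eef_pos: [0.5467, 0.0423, 0.2537]
orientation: [[-0.019, 0.483, -0.876], [-0.004, -0.876, -0.483], [-1.0, -0.006, 0.019]]
ft_force: [-0.2, 0.1, -2.2]
finger_gap: 0.293
```

```bash
python3 - <<'E'
from h import *
plan([.5946,-.061,.20],-62)
E
```

```text
t12.3 pos [0.5467 0.0423 0.2537] yaw-61.1 j [12.0, 22.0, -29.0, 107.0, 12.0, 55.0, -83.0] gap0.29 F [-0.2  0.1 -2.2]
  rot [0.9 1.1 0.3] dp after rot [0.0537 0.1137 0.0062] dp now [0.0531 0.1139 0.0069]
```

Request:
arm_command(
  moves=[
    {"dp": [0, 0.035, 0.003], "hand": -1, "delta_rot": [0.9, 1.1, 0.3]},
    {"dp": [0, 0.04, 0.003], "hand": -1, "delta_rot": [0, 0, 0]},
    {"dp": [0, 0.035, 0], "hand": -1, "delta_rot": [0, 0, 0]},
    {"dp": [0.025, 0, 0], "hand": -1, "delta_rot": [0, 0, 0]},
    {"dp": [0.025, 0, 0], "hand": -1, "delta_rot": [0, 0, 0]},
    {"dp": [0, 0, 0], "hand": -1, "delta_rot": [0, 0, 0]},
  ],
)

```text
clock: 12.95
eef_pos: [0.5903, -0.0621, 0.1903]
orientation: [[-0.013, 0.473, -0.881], [0.001, -0.881, -0.473], [-1.0, -0.007, 0.011]]
ft_force: [-0.1, 0.4, -1.9]
finger_gap: 0.289
```

```bash
python3 - <<'E'
from h import *
plan([.5946,-.061,.13],-62)
E
```

```text
t12.9 pos [ 0.5903 -0.0621  0.1903] yaw-61.8 j [19.0, 29.0, -25.0, 104.0, 15.0, 50.0, -75.0] gap0.29 F [-0.1  0.4 -1.9]
  rot [0.2 0.6 0.4] dp after rot [ 0.0603  0.0011 -0.0043] dp now [ 0.0603  0.0015 -0.005 ]
```

Request:
arm_command(
  moves=[
    {"dp": [0.02, 0, -0.004], "hand": -1, "delta_rot": [0, 0.6, 0.4]},
    {"dp": [0.02, 0, 0], "hand": -1, "delta_rot": [0, 0, 0]},
    {"dp": [0.015, 0, 0], "hand": -1, "delta_rot": [0, 0, 0]},
    {"dp": [0, 0, 0], "hand": -1, "delta_rot": [0, 0, 0]},
  ],
)

```text
clock: 13.35
eef_pos: [0.5922, -0.0591, 0.132]
orientation: [[-0.004, 0.474, -0.88], [0.001, -0.88, -0.474], [-1.0, -0.003, 0.003]]
ft_force: [-0.4, -0.1, -2.0]
finger_gap: 0.296
```

```bash
python3 - <<'E'
from h import *
plan([.5946,-.061,.098],-62)
E
```

```text
t13.3 pos [ 0.5922 -0.0591  0.132 ] yaw-61.7 j [17.0, 34.0, -23.0, 106.0, 18.0, 44.0, -78.0] gap0.30 F [-0.4 -0.1 -2. ]
  rot [0.3 0.2 0.2] dp after rot [ 0.034   0.0028 -0.0012] dp now [ 0.034   0.0029 -0.0013]
```

Request:
arm_command(
  moves=[
    {"dp": [0.015, 0.004, 0], "hand": -1, "delta_rot": [0, 0, 0]},
    {"dp": [0.012, 0.001, 0], "hand": -1, "delta_rot": [0, 0, 0]},
    {"dp": [0.006, 0, 0], "hand": -1, "delta_rot": [0, 0, 0]},
    {"dp": [0, 0, 0], "hand": -1, "delta_rot": [0, 0, 0]},
  ],
)

```text
clock: 13.75
eef_pos: [0.5958, -0.0636, 0.0979]
orientation: [[-0.002, 0.475, -0.88], [0.001, -0.88, -0.475], [-1.0, -0.002, 0.001]]
ft_force: [0.7, 0.3, -1.5]
finger_gap: 0.298
```

Request:
arm_command(
  moves=[
    {"dp": [0, 0, 0], "hand": -0.2, "delta_rot": [0, 0, 0]},
    {"dp": [0, 0, 0], "hand": -0.2, "delta_rot": [0, 0, 0]},
    {"dp": [0, 0, 0], "hand": -0.2, "delta_rot": [0, 0, 0]},
    {"dp": [-0.02, 0, 0], "hand": -0.2, "delta_rot": [0, 0, 0]},
    {"dp": [-0.035, 0, 0], "hand": -0.2, "delta_rot": [0, 0, 0]},
    {"dp": [-0.04, 0, 0], "hand": -0.2, "delta_rot": [0, 0, 0]},
    {"dp": [-0.04, 0, 0], "hand": -0.2, "delta_rot": [0, 0, 0]},
    {"dp": [-0.04, 0, 0], "hand": -0.2, "delta_rot": [0, 0, 0]},
  ],
)

```text
clock: 14.55
eef_pos: [0.5946, -0.0632, 0.2771]
orientation: [[-0.007, 0.476, -0.88], [0.002, -0.88, -0.476], [-1.0, -0.005, 0.005]]
ft_force: [0.4, 0.3, 1.1]
finger_gap: 0.401
```

```bash
python3 - <<'E'
from h import *
plan([.5493,.3798,.28],-105.8)
plan([.5493,.3798,.28],74.2)
E
```

```text
t14.6 pos [ 0.5946 -0.0632  0.2771] yaw-61.6 j [21.0, 24.0, -27.0, 100.0, 12.0, 59.0, -72.0] gap0.40 F [0.4 0.3 1.1]
  rot [44.2  0.4  0.1] dp after rot [-0.0029 -0.414   0.1642] dp now [-0.0019 -0.4113 -0.1708]
t14.6 pos [ 0.5946 -0.0632  0.2771] yaw-61.6 j [21.0, 24.0, -27.0, 100.0, 12.0, 59.0, -72.0] gap0.40 F [0.4 0.3 1.1]
  rot [-135.8   -0.2    0.5] dp after rot [-0.0029  0.414  -0.1642] dp now [-0.0019 -0.4113 -0.1708]
```

Request:
arm_command(
  moves=[
    {"dp": [-0.03, -0.02, -0.01], "hand": 0.4, "delta_rot": [0, 0, 0]},
    {"dp": [-0.01, -0.043, -0.018], "hand": 0.4, "delta_rot": [0, 0, 0]},
    {"dp": [0, -0.044, -0.018], "hand": 0.4, "delta_rot": [0, 0, 0]},
    {"dp": [0, -0.044, -0.018], "hand": 0.4, "delta_rot": [0, 0, 0]},
    {"dp": [0, -0.044, -0.018], "hand": 0.4, "delta_rot": [0, 0, 0]},
    {"dp": [0, -0.044, -0.018], "hand": 0.4, "delta_rot": [0, 0, 0]},
    {"dp": [0, -0.044, -0.018], "hand": 0.4, "delta_rot": [0, 0, 0]},
    {"dp": [0, -0.044, -0.018], "hand": 0.4, "delta_rot": [0, 0, 0]},
    {"dp": [0, -0.044, -0.018], "hand": 0.4, "delta_rot": [0, 0, 0]},
    {"dp": [0, -0.04, -0.018], "hand": 0.4, "delta_rot": [0, 0, 0]},
  ],
)

```text
clock: 15.55
eef_pos: [0.5584, 0.3876, 0.3346]
orientation: [[0.022, 0.459, -0.888], [-0.001, -0.889, -0.459], [-1.0, 0.011, -0.019]]
ft_force: [0.5, -0.3, -0.3]
finger_gap: 0.699
```

Request:
arm_command(
  moves=[
    {"dp": [0, 0, 0], "hand": 0.4, "delta_rot": [-8.5, 0, 0]},
    {"dp": [0, 0, 0], "hand": 0.4, "delta_rot": [-8.5, 0, 0]},
    {"dp": [0, 0, 0], "hand": 0.4, "delta_rot": [-8.5, 0, 0]},
    {"dp": [0, 0, 0], "hand": 0.4, "delta_rot": [-8.5, 0, 0]},
    {"dp": [0, 0, 0], "hand": 0.4, "delta_rot": [-8.5, 0, 0]},
    {"dp": [0, 0, 0], "hand": 0.4, "delta_rot": [-8.5, 0, 0]},
    {"dp": [0, 0, 0], "hand": 0.4, "delta_rot": [-8.5, 0, 0]},
    {"dp": [0, 0, 0], "hand": 0.4, "delta_rot": [-8.5, 0, 0]},
    {"dp": [0, 0, 0], "hand": 0.4, "delta_rot": [-8.5, 0, 0]},
    {"dp": [0, 0, 0], "hand": 0.4, "delta_rot": [-8.5, 0, 0]},
  ],
)

```text
clock: 16.55
eef_pos: [0.552, 0.4002, 0.341]
orientation: [[0.028, 0.917, 0.399], [0.008, 0.398, -0.917], [-1.0, 0.029, 0.004]]
ft_force: [0.6, -0.1, 0.2]
finger_gap: 0.705
```

Request:
arm_command(
  moves=[
    {"dp": [0, 0, 0], "hand": 0.4, "delta_rot": [-8.5, 0, 0]},
    {"dp": [0, 0, 0], "hand": 0.4, "delta_rot": [-8.5, 0, 0]},
    {"dp": [0, 0, 0], "hand": 0.4, "delta_rot": [-8.5, 0, 0]},
    {"dp": [0, 0, 0], "hand": 0.4, "delta_rot": [-8.5, 0, 0]},
    {"dp": [0, 0, 0], "hand": 0.4, "delta_rot": [-8.5, 0, 0]},
    {"dp": [0, 0, 0], "hand": 0.4, "delta_rot": [-5, 0, 0]},
  ],
)

```text
clock: 17.15
eef_pos: [0.5524, 0.3996, 0.3447]
orientation: [[0.034, 0.313, 0.949], [0.009, 0.95, -0.313], [-0.999, 0.019, 0.029]]
ft_force: [0.4, 1.2, 0.0]
finger_gap: 0.702
```

```bash
python3 - <<'E'
from h import *
plan([.5493,.3798,.28],74.2)
c,s=wrist("w4",[[.5493,.3798,.026]])
E
```

```text
t17.1 pos [0.5524 0.3996 0.3447] yaw71.8 j [-3.0, 38.0, -61.0, 84.0, 35.0, 77.0, 5.0] gap0.70 F [0.4 1.2 0. ]
  rot [-2.5  1.7 -1.1] dp after rot [ 0.0647 -0.0199  0.0024] dp now [ 0.0644 -0.021   0.0014]
exp px [236.6 162.4]
```

View pics/w4.png

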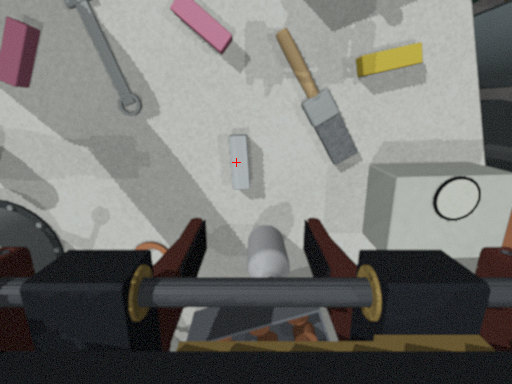

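Bar A is at (239,161), as expected. The flask is nearby, so I'll check its clearance.

```bash
python3 - <<'E'
from h import *
c=np.load("top0.npy",allow_pickle=True).item()
p=onz(c,185+33/2.75,95+62/2.75,.14);b=onz(c,185+45/2.75,95+100/2.75,0.02);print(p,b)
a=np.radians(74.2);Y=np.array([np.cos(a),np.sin(a)]);Z=np.array([Y[1],-Y[0]])
for q in(p,b): d=q[:2]-[.5493,.3798];print(d@Y,d@Z)
w=np.load("w.npy",allow_pickle=True).item();print(onz(w["c"],239,161.5,.026,w["s"]),onz(w["c"],238,133,.026,w["s"]),onz(w["c"],240,189,.026,w["s"]))
E
```

```text
[0.69172668 0.37300774 0.14      ] [0.68197267 0.37680417 0.02      ]
0.03224433735421125 0.13889491321995326
0.03324150350946553 0.12847573404904794
[0.5491099  0.38355763 0.026     ] [0.51008988 0.39561913 0.026     ] [0.58911787 0.37124588 0.026     ]
```

Request:
arm_command(
  moves=[
    {"dp": [0.03, -0.018, 0.001], "hand": 0.4, "delta_rot": [-1.2, 1.7, -1.1]},
    {"dp": [0.045, 0, 0], "hand": 0.4, "delta_rot": [0, 0, 0]},
    {"dp": [0.045, 0, 0], "hand": 0.4, "delta_rot": [0, 0, 0]},
    {"dp": [0.04, 0, 0], "hand": 0.4, "delta_rot": [0, 0, 0]},
    {"dp": [0, 0, 0], "hand": 0.4, "delta_rot": [0, 0, 0]},
  ],
)

```text
clock: 17.7
eef_pos: [0.5509, 0.3826, 0.184]
orientation: [[0.006, 0.301, 0.954], [0.003, 0.954, -0.301], [-1.0, 0.005, 0.005]]
ft_force: [-0.2, -0.3, -0.4]
finger_gap: 0.699
```

```bash
python3 - <<'E'
from h import *
plan([.549,.382,.13],72.8)
E
```

```text
t17.7 pos [0.5509 0.3826 0.184 ] yaw72.5 j [-4.0, 46.0, -56.0, 93.0, 42.0, 64.0, 1.0] gap0.70 F [-0.2 -0.3 -0.4]
  rot [-0.3  0.3 -0.3] dp after rot [ 0.054  -0.0011 -0.0017] dp now [ 0.054  -0.0014 -0.0019]
```

Request:
arm_command(
  moves=[
    {"dp": [0.03, -0.001, -0.002], "hand": 0.4, "delta_rot": [0, 0, 0]},
    {"dp": [0.03, 0, 0], "hand": 0.4, "delta_rot": [0, 0, 0]},
    {"dp": [0.015, 0, 0], "hand": 0.4, "delta_rot": [0, 0, 0]},
    {"dp": [0, 0, 0], "hand": 0.4, "delta_rot": [0, 0, 0]},
  ],
)

```text
clock: 18.1
eef_pos: [0.5524, 0.3854, 0.1151]
orientation: [[0.013, 0.307, 0.952], [0.008, 0.952, -0.307], [-1.0, 0.012, 0.01]]
ft_force: [-0.1, 0.1, 0.0]
finger_gap: 0.704
```

```bash
python3 - <<'E'
from h import *
plan([.549,.382,.084],72.8)
E
```

```text
t18.1 pos [0.5524 0.3854 0.1151] yaw72.1 j [-6.0, 50.0, -53.0, 95.0, 46.0, 58.0, -2.0] gap0.70 F [-0.1  0.1  0. ]
  rot [-0.7  0.6 -0.7] dp after rot [ 0.0311 -0.0042 -0.0022] dp now [ 0.0311 -0.0046 -0.0025]
```

Request:
arm_command(
  moves=[
    {"dp": [0.012, -0.005, -0.002], "hand": 0.4, "delta_rot": [-0.7, 0.6, -0.7]},
    {"dp": [0.014, 0, 0], "hand": 0.4, "delta_rot": [0, 0, 0]},
    {"dp": [0.005, 0, 0], "hand": 0.4, "delta_rot": [0, 0, 0]},
    {"dp": [0, 0, 0], "hand": -1, "delta_rot": [0, 0, 0]},
    {"dp": [0, 0, 0], "hand": -1, "delta_rot": [0, 0, 0]},
    {"dp": [0, 0, 0], "hand": -1, "delta_rot": [0, 0, 0]},
    {"dp": [0, 0, 0], "hand": -1, "delta_rot": [0, 0, 0]},
    {"dp": [0, 0, 0], "hand": -1, "delta_rot": [0, 0, 0]},
  ],
)

```text
clock: 18.9
eef_pos: [0.5513, 0.3835, 0.0885]
orientation: [[0.005, 0.296, 0.955], [0.004, 0.955, -0.296], [-1.0, 0.005, 0.003]]
ft_force: [0.3, 0.1, -2.6]
finger_gap: 0.295
```

Request:
arm_command(
  moves=[
    {"dp": [-0.02, 0, 0], "hand": -1, "delta_rot": [0, 0, 0]},
    {"dp": [-0.04, 0, 0], "hand": -1, "delta_rot": [0, 0, 0]},
    {"dp": [-0.045, 0, 0], "hand": -1, "delta_rot": [0, 0, 0]},
    {"dp": [-0.045, 0, 0], "hand": -1, "delta_rot": [0, 0, 0]},
    {"dp": [-0.045, 0, 0], "hand": -1, "delta_rot": [0, 0, 0]},
    {"dp": [-0.045, 0, 0], "hand": -1, "delta_rot": [0, 0, 0]},
    {"dp": [0, 0, 0], "hand": -1, "delta_rot": [0, 0, 0]},
  ],
)

```text
clock: 19.6
eef_pos: [0.5475, 0.3827, 0.3437]
orientation: [[0.002, 0.292, 0.956], [0.004, 0.956, -0.292], [-1.0, 0.005, 0.001]]
ft_force: [0.3, 0.5, -2.0]
finger_gap: 0.295
```

```bash
python3 - <<'E'
from h import *
plan([.54,-.05,.29],28)
E
```

```text
t19.6 pos [0.5475 0.3827 0.3437] yaw73.0 j [-1.0, 38.0, -62.0, 85.0, 33.0, 78.0, 8.0] gap0.30 F [ 0.3  0.5 -2. ]
  rot [45.  -0.1 -0.3] dp after rot [ 0.0537 -0.2097  0.3786] dp now [ 0.0519 -0.4162  0.1194]
```

Request:
arm_command(
  moves=[
    {"dp": [0, -0.042, 0.012], "hand": -1, "delta_rot": [0, 0, 0]},
    {"dp": [0, -0.042, 0.012], "hand": -1, "delta_rot": [0, 0, 0]},
    {"dp": [0, -0.042, 0.012], "hand": -1, "delta_rot": [0, 0, 0]},
    {"dp": [0, -0.042, 0.012], "hand": -1, "delta_rot": [0, 0, 0]},
    {"dp": [0, -0.042, 0.012], "hand": -1, "delta_rot": [0, 0, 0]},
    {"dp": [0, -0.042, 0.012], "hand": -1, "delta_rot": [0, 0, 0]},
    {"dp": [0, -0.042, 0.012], "hand": -1, "delta_rot": [0, 0, 0]},
    {"dp": [0, -0.042, 0.012], "hand": -1, "delta_rot": [0, 0, 0]},
    {"dp": [0, -0.042, 0.012], "hand": -1, "delta_rot": [0, 0, 0]},
    {"dp": [0, -0.04, 0.012], "hand": -1, "delta_rot": [0, 0, 0]},
  ],
)

```text
clock: 20.6
eef_pos: [0.5341, -0.0585, 0.3452]
orientation: [[0.002, 0.273, 0.962], [0.004, 0.962, -0.273], [-1.0, 0.005, 0.001]]
ft_force: [-0.2, -0.8, -2.1]
finger_gap: 0.294
```

Request:
arm_command(
  moves=[
    {"dp": [0, 0, 0], "hand": -1, "delta_rot": [7.5, 0, 0]},
    {"dp": [0, 0, 0], "hand": -1, "delta_rot": [7.5, 0, 0]},
    {"dp": [0, 0, 0], "hand": -1, "delta_rot": [7.5, 0, 0]},
    {"dp": [0, 0, 0], "hand": -1, "delta_rot": [7.5, 0, 0]},
    {"dp": [0, 0, 0], "hand": -1, "delta_rot": [7.5, 0, 0]},
    {"dp": [0, 0, 0], "hand": -1, "delta_rot": [7.5, 0, 0]},
  ],
)

```text
clock: 21.2
eef_pos: [0.5297, -0.0684, 0.3439]
orientation: [[-0.005, 0.893, 0.45], [0.001, 0.45, -0.893], [-1.0, -0.004, -0.003]]
ft_force: [-0.3, -1.1, -1.6]
finger_gap: 0.296
```

```bash
python3 - <<'E'
from h import *
plan([.575,-.039,.20],28)
s=status.observe(); c,s=wrist("w5",[[.561,-.0133,.036],[.590,-.068,.036],[.578,-.045,.036]])
E
```

```text
t21.2 pos [ 0.5297 -0.0684  0.3439] yaw26.8 j [49.0, 22.0, -60.0, 103.0, 20.0, 68.0, 9.0] gap0.30 F [-0.3 -1.1 -1.6]
  rot [-1.2 -0.2  0.2] dp after rot [ 0.1439  0.0538 -0.0047] dp now [ 0.1437  0.0542 -0.0055]
exp px [292.9 143.9]
exp px [292.2 186.8]
exp px [292.6 169.2]
```

View pics/w5.png

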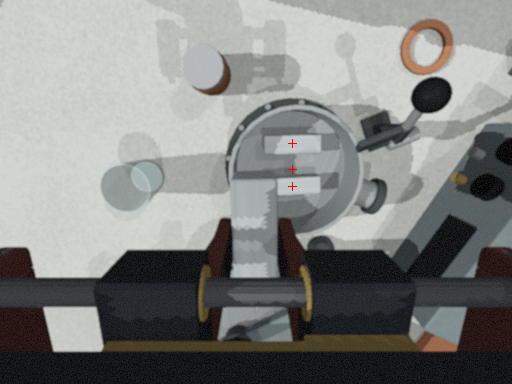

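Both placed bars lie flat at (293,144) and (293,187) in the chamber. The third goes across them.

```bash
python3 - <<'E'
from h import *
w=np.load("w.npy",allow_pickle=True).item();print(np.array(w["c"]["hand_eye"])[:3,3])
E
```

```text
[-0.08260853  0.00046925 -0.07310294]
```

Request:
arm_command(
  moves=[
    {"dp": [0, 0.027, -0.003], "hand": -1, "delta_rot": [-1.2, 0, 0]},
    {"dp": [0.01, 0.027, -0.002], "hand": -1, "delta_rot": [0, 0, 0]},
    {"dp": [0.045, 0, 0], "hand": -1, "delta_rot": [0, 0, 0]},
    {"dp": [0.045, 0, 0], "hand": -1, "delta_rot": [0, 0, 0]},
    {"dp": [0.03, 0, 0], "hand": -1, "delta_rot": [0, 0, 0]},
    {"dp": [0, 0, 0], "hand": -1, "delta_rot": [0, 0, 0]},
  ],
)

```text
clock: 21.85
eef_pos: [0.5755, -0.0371, 0.2123]
orientation: [[-0.002, 0.878, 0.479], [-0.002, 0.479, -0.878], [-1.0, -0.003, 0.001]]
ft_force: [0.1, -0.3, -1.0]
finger_gap: 0.289
```

```bash
python3 - <<'E'
from h import *
plan([.576,-.041,.15],28)
E
```

```text
t21.9 pos [ 0.5755 -0.0371  0.2123] yaw28.6 j [37.0, 34.0, -53.0, 105.0, 32.0, 58.0, -1.0] gap0.29 F [ 0.1 -0.3 -1. ]
  rot [0.6 0.  0.2] dp after rot [ 0.0623 -0.0014  0.0037] dp now [ 0.0623 -0.0012  0.0036]
```

Request:
arm_command(
  moves=[
    {"dp": [0.03, -0.002, 0.003], "hand": -1, "delta_rot": [0, 0, 0]},
    {"dp": [0.02, 0, 0], "hand": -1, "delta_rot": [0, 0, 0]},
    {"dp": [0.015, 0, 0], "hand": -1, "delta_rot": [0, 0, 0]},
    {"dp": [0, 0, 0], "hand": -1, "delta_rot": [0, 0, 0]},
  ],
)

```text
clock: 22.25
eef_pos: [0.5773, -0.0402, 0.1508]
orientation: [[0.003, 0.875, 0.484], [-0.002, 0.484, -0.875], [-1.0, 0.002, 0.003]]
ft_force: [0.6, -0.5, -2.6]
finger_gap: 0.298
```

```bash
python3 - <<'E'
from h import *
plan([.576,-.041,.128],28)
E
```

```text
t22.2 pos [ 0.5773 -0.0402  0.1508] yaw29.0 j [34.0, 38.0, -50.0, 107.0, 37.0, 52.0, -4.0] gap0.30 F [ 0.6 -0.5 -2.6]
  rot [ 1.   0.2 -0.1] dp after rot [ 0.0228 -0.0015  0.0001] dp now [ 0.0228 -0.0015  0.    ]
```

Request:
arm_command(
  moves=[
    {"dp": [0.014, 0, 0], "hand": -1, "delta_rot": [0, 0, 0]},
    {"dp": [0.008, 0, 0], "hand": -1, "delta_rot": [0, 0, 0]},
    {"dp": [0.002, 0, 0], "hand": -1, "delta_rot": [0, 0, 0]},
    {"dp": [0, 0, 0], "hand": -1, "delta_rot": [0, 0, 0]},
  ],
)

```text
clock: 22.65
eef_pos: [0.5795, -0.04, 0.1286]
orientation: [[0.008, 0.875, 0.485], [-0.002, 0.485, -0.875], [-1.0, 0.006, 0.006]]
ft_force: [-0.2, 0.6, -1.2]
finger_gap: 0.295
```

Request:
arm_command(
  moves=[
    {"dp": [0, 0, 0], "hand": -0.1, "delta_rot": [0, 0, 0]},
    {"dp": [0, 0, 0], "hand": -0.1, "delta_rot": [0, 0, 0]},
    {"dp": [0, 0, 0], "hand": -0.1, "delta_rot": [0, 0, 0]},
    {"dp": [-0.02, 0, 0], "hand": -0.1, "delta_rot": [0, 0, 0]},
    {"dp": [-0.035, 0, 0], "hand": -0.1, "delta_rot": [0, 0, 0]},
    {"dp": [-0.045, 0, 0], "hand": -0.1, "delta_rot": [0, 0, 0]},
    {"dp": [-0.045, 0, 0], "hand": 0.4, "delta_rot": [0, 0, 0]},
    {"dp": [-0.045, 0, 0], "hand": 0.4, "delta_rot": [0, 0, 0]},
    {"dp": [-0.04, 0, -0.045], "hand": 0.4, "delta_rot": [0, 0, 0]},
    {"dp": [0, 0, 0], "hand": 0.4, "delta_rot": [0, 0, 0]},
  ],
)

```text
clock: 23.65
eef_pos: [0.5603, -0.0052, 0.3623]
orientation: [[0.012, 0.874, 0.486], [-0.0, 0.486, -0.874], [-1.0, 0.011, 0.006]]
ft_force: [0.9, 0.4, -0.1]
finger_gap: 0.697
```

```bash
python3 - <<'E'
from h import *
plan([.5554,-.3224,.35],28)
c,s=wrist("w6",[[.662,.0545,.092],[.628,.084,.181]])
t=eyes.read_camera("top");np.save("top1.npy",t,allow_pickle=True)
cr=t["img"][95:275,185:475]; a=cv2.resize(cr,(508,315),interpolation=cv2.INTER_CUBIC)
w=cv2.imread("pics/w6.png")
o=np.zeros((600,800,3),np.uint8);o[:315,:508]=a;o[315:,:380]=cv2.resize(w,(380,285));cv2.imwrite("pics/m6.png",o)
cv2.imwrite("pics/m6.png",np.hstack([w[:,:512],cv2.resize(t["img"][95:239,290:410],(288,384))]))
E
```

```text
t23.6 pos [ 0.5603 -0.0052  0.3623] yaw29.1 j [41.0, 23.0, -61.0, 98.0, 22.0, 70.0, 4.0] gap0.70 F [ 0.9  0.4 -0.1]
  rot [ 1.1  0.4 -0.6] dp after rot [ 0.0123 -0.1532  0.2778] dp now [ 0.0123 -0.1586  0.2748]
exp px [342.8 169.8]
exp px [360.3 144.5]
```

View pics/m6.png

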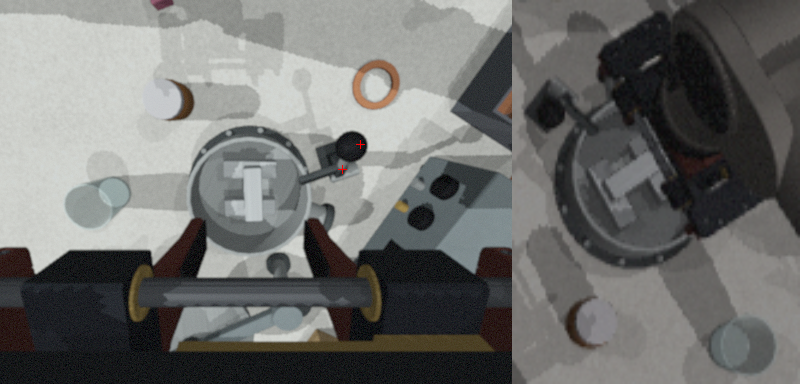

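All three bars are in the chamber: two flat and one across at (253,190) in the wrist view. The hinge marker fits, and the ball is at (350,147). Now the davit handle.

Request:
arm_command(
  moves=[
    {"dp": [0, 0, 0], "hand": 1, "delta_rot": [7.7, 0, 0]},
    {"dp": [0, 0, 0], "hand": 1, "delta_rot": [7.7, 0, 0]},
    {"dp": [0, 0, 0], "hand": 1, "delta_rot": [7.7, 0, 0]},
    {"dp": [0, 0, 0.04], "hand": 1, "delta_rot": [0, 0, 0]},
    {"dp": [0, 0, 0.04], "hand": 1, "delta_rot": [0, 0, 0]},
    {"dp": [0, 0, 0.04], "hand": 1, "delta_rot": [0, 0, 0]},
    {"dp": [0, 0, 0.04], "hand": 1, "delta_rot": [0, 0, 0]},
    {"dp": [0, 0, 0.04], "hand": 1, "delta_rot": [0, 0, 0]},
    {"dp": [0, 0, 0.02], "hand": 1, "delta_rot": [0, 0, 0]},
  ],
)

```text
clock: 24.65
eef_pos: [0.5754, -0.242, 0.3454]
orientation: [[-0.011, 0.997, 0.082], [-0.002, 0.082, -0.997], [-1.0, -0.011, 0.001]]
ft_force: [0.6, 0.1, -0.3]
finger_gap: 1.002
```

```bash
python3 - <<'E'
from h import *
plan([.5554,-.3224,.30],6)
c,s=wrist("w7",[[.5554,-.3224,.186],[.6014,-.2613,.192]])
E
```

```text
t24.6 pos [ 0.5754 -0.242   0.3454] yaw4.7 j [52.0, 28.0, -49.0, 91.0, 23.0, 72.0, 3.0] gap1.00 F [ 0.6  0.1 -0.3]
  rot [-1.3  0.1  0.7] dp after rot [ 0.0454 -0.0283  0.0778] dp now [ 0.0458 -0.026   0.0784]
exp px [229.2 273.8]
exp px [282.8 222.4]
```

View pics/w7.png

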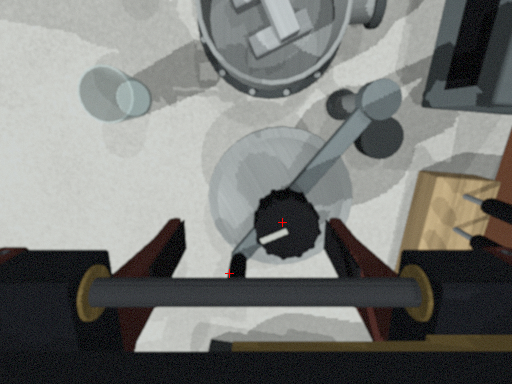

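The knob is at (287,223), the post top at (379,100), and the handle is near (238,265), partly hidden by the gripper. I'll get the handle from the pivot–knob geometry.

```bash
python3 - <<'E'
from h import *
w=np.load("w.npy",allow_pickle=True).item();c,s=w["c"],w["s"]
p=onz(c,379,101,.141,s);k=onz(c,287,223,.192,s);print("post",p,"knob",k)
d=(k-p)[:2];print(np.linalg.norm(d),np.degrees(np.arctan2(d[1],d[0])));u=d/np.linalg.norm(d)
h=k[:2]+u*.08;print("handle",h,"from pivot",p[:2]+u*.23)
for z in(.14,.186):print(proj(c,[*h,z],s))
E
```

```text
post [ 0.68792503 -0.14616788  0.141     ] knob [ 0.60524513 -0.26154361  0.192     ]
0.14194197465872865 -125.62592537382994
handle [ 0.55864586 -0.3265706 ] from pivot [ 0.55395214 -0.33312046]
[235.81155314 255.08485489]
[232.260769   277.70567873]
```

Request:
arm_command(
  moves=[
    {"dp": [0, -0.014, 0.042], "hand": 0.4, "delta_rot": [-1.3, 0, 0.7]},
    {"dp": [0.02, -0.013, 0.042], "hand": 0.4, "delta_rot": [0, 0, 0]},
    {"dp": [0.025, 0, 0], "hand": 0.4, "delta_rot": [0, 0, 0]},
    {"dp": [0, 0, 0], "hand": 0.4, "delta_rot": [0, 0, 0]},
  ],
)

```text
clock: 25.1
eef_pos: [0.5537, -0.3338, 0.2925]
orientation: [[-0.007, 0.995, 0.099], [0.002, 0.099, -0.995], [-1.0, -0.006, -0.002]]
ft_force: [0.8, 0.1, -0.0]
finger_gap: 0.709
```

```bash
python3 - <<'E'
from h import *
plan([.556,-.326,.222],6)
E
```

```text
t25.1 pos [ 0.5537 -0.3338  0.2925] yaw5.7 j [58.0, 33.0, -47.0, 91.0, 25.0, 68.0, 11.0] gap0.71 F [ 0.8  0.1 -0. ]
  rot [-0.3 -0.1  0.4] dp after rot [ 0.0705  0.0031 -0.0075] dp now [ 0.0705  0.0035 -0.0074]
```

Request:
arm_command(
  moves=[
    {"dp": [0.02, 0.003, -0.0075], "hand": 0.4, "delta_rot": [0, 0, 0]},
    {"dp": [0.02, 0, 0], "hand": 0.4, "delta_rot": [0, 0, 0]},
    {"dp": [0.02, 0, 0], "hand": 0.4, "delta_rot": [0, 0, 0]},
    {"dp": [0.012, 0, 0], "hand": 0.4, "delta_rot": [0, 0, 0]},
    {"dp": [0, 0, 0], "hand": 0.4, "delta_rot": [0, 0, 0]},
    {"dp": [0, 0, 0], "hand": -1, "delta_rot": [0, 0, 0]},
    {"dp": [0, 0, 0], "hand": -1, "delta_rot": [0, 0, 0]},
    {"dp": [0, 0, 0], "hand": -1, "delta_rot": [0, 0, 0]},
    {"dp": [0, 0, 0], "hand": -1, "delta_rot": [0, 0, 0]},
    {"dp": [0, 0, 0], "hand": -1, "delta_rot": [0, 0, 0]},
  ],
)

```text
clock: 26.1
eef_pos: [0.5581, -0.3234, 0.2223]
orientation: [[-0.004, 0.995, 0.102], [0.001, 0.102, -0.995], [-1.0, -0.004, -0.002]]
ft_force: [0.4, 0.7, -0.7]
finger_gap: 0.284
```

```bash
cat >> h.py <<'E'
def arc(n,step,piv=(.689,-.142),yawc=0):
    s=status.observe();p=np.array(s["eef_pos"])[:2];R=np.array(s["orientation"]);d=p-piv
    a=np.arctan2(d[1],d[0]);rr=np.hypot(*d);print("r",rr,"ang",np.degrees(a)%360,"remaining to 140:",np.degrees(a)%360-140,"F",np.round(s["ft_force"],1),"gap",s["finger_gap"],"z",s["eef_pos"][2])
    for i in range(n):
        a2=a-np.radians(step);v=rr*np.array([np.cos(a2)-np.cos(a),np.sin(a2)-np.sin(a),0]);a=a2
        print((R.T@v).round(4).tolist())
E
python3 - <<'E'
from h import *
arc(10,5)
E
```

```text
r 0.22368708155531938 ang 234.17705631986246 remaining to 140: 94.17705631986246 F [ 0.4  0.7 -0.7] gap 0.2841336736879931 z 0.22234936244395748
[0.0001, -0.014, -0.0136]
[0.0001, -0.0128, -0.0148]
[0.0001, -0.0114, -0.0158]
[0.0001, -0.01, -0.0168]
[0.0001, -0.0085, -0.0176]
[0.0001, -0.0069, -0.0182]
[0.0001, -0.0053, -0.0188]
[0.0, -0.0037, -0.0192]
[0.0, -0.002, -0.0194]
[0.0, -0.0003, -0.0195]
```

Request:
arm_command(
  moves=[
    {"dp": [0, -0.014, -0.0136], "hand": -1, "delta_rot": [0, 0, 0]},
    {"dp": [0, -0.013, -0.015], "hand": -1, "delta_rot": [0, 0, 0]},
    {"dp": [0, -0.0115, -0.016], "hand": -1, "delta_rot": [0, 0, 0]},
    {"dp": [0, -0.01, -0.017], "hand": -1, "delta_rot": [0, 0, 0]},
  ],
)

```text
clock: 26.5
eef_pos: [0.5045, -0.2684, 0.2228]
orientation: [[0.002, 0.995, 0.097], [0.0, 0.097, -0.995], [-1.0, 0.002, -0.0]]
ft_force: [3.1, -1.7, -2.6]
finger_gap: 0.182
```

```bash
python3 - <<'E'
from h import *
arc(10,5)
wrist("w8")
E
```

```text
r 0.22363146468385237 ang 214.42001188294213 remaining to 140: 74.42001188294213 F [ 3.1 -1.7 -2.6] gap 0.18206950592611978 z 0.22278883237996694
[-0.0, -0.0087, -0.0175]
[-0.0, -0.0071, -0.0182]
[-0.0, -0.0055, -0.0187]
[-0.0, -0.0038, -0.0191]
[-0.0, -0.0022, -0.0194]
[0.0, -0.0005, -0.0195]
[0.0, 0.0012, -0.0195]
[0.0, 0.0029, -0.0193]
[0.0, 0.0046, -0.019]
[0.0, 0.0062, -0.0185]
```

View pics/w8.png

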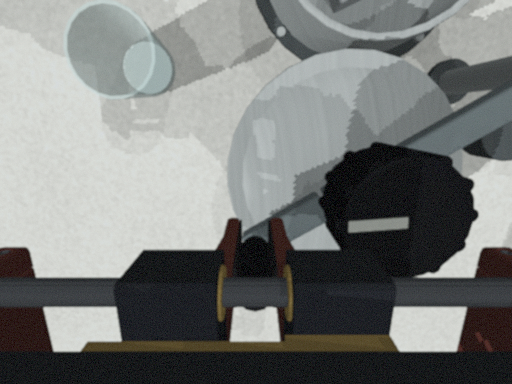

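```bash
python3 - <<'E'
from h import *
w=np.load("w.npy",allow_pickle=True).item();c,s=w["c"],w["s"]
p=s["eef_pos"]
for z in(.132,.186):print(proj(c,[p[0],p[1],z],s))
k=onz(c,398,205,.192,s);print("knob",k, "post-knob",k-np.array([.689,-.142,.192]))
E
```

```text
[253.84015173 227.66212266]
[253.78235128 271.23832199]
knob [ 0.56296996 -0.22670498  0.192     ] post-knob [-0.12603004 -0.08470498  0.        ]
```

Request:
arm_command(
  moves=[
    {"dp": [0, 0, 0], "hand": -1, "delta_rot": [0, 0, 0]},
    {"dp": [0, 0, 0], "hand": -1, "delta_rot": [0, 0, 0]},
  ],
)

```text
clock: 26.75
eef_pos: [0.5038, -0.2635, 0.223]
orientation: [[0.002, 0.995, 0.102], [0.003, 0.102, -0.995], [-1.0, 0.002, -0.003]]
ft_force: [5.9, 5.6, -2.6]
finger_gap: 0.072
```

```bash
python3 - <<'E'
from h import *
arc(12,5,(.694,-.139))
E
```

```text
r 0.22731581671258877 ang 213.19449977336757 remaining to 140: 73.19449977336757 F [ 5.9  5.6 -2.6] gap 0.07237322904155463 z 0.2229844070271789
[0.0, -0.0083, -0.018]
[0.0, -0.0067, -0.0187]
[0.0, -0.0051, -0.0192]
[0.0001, -0.0034, -0.0195]
[0.0001, -0.0017, -0.0198]
[0.0001, 0.0001, -0.0198]
[0.0001, 0.0018, -0.0198]
[0.0001, 0.0035, -0.0195]
[0.0001, 0.0052, -0.0191]
[0.0001, 0.0068, -0.0186]
[0.0001, 0.0084, -0.0179]
[0.0001, 0.01, -0.0171]
```

The handle is slipping out towards tool +z because the jaws aren't across the motion. I'll open, recentre and turn the jaws across it.

Request:
arm_command(
  moves=[
    {"dp": [0, 0, 0], "hand": 0.3, "delta_rot": [0, 0, 0]},
    {"dp": [0, 0, 0], "hand": 0.3, "delta_rot": [0, 0, 0]},
    {"dp": [0, 0, 0], "hand": 0.3, "delta_rot": [0, 0, 0]},
    {"dp": [0, 0, 0.01], "hand": 0.3, "delta_rot": [0, 0, 0]},
    {"dp": [0, 0, 0.01], "hand": 0.3, "delta_rot": [0, 0, 0]},
    {"dp": [0, 0, 0], "hand": 0.3, "delta_rot": [0, 0, 0]},
  ],
)

```text
clock: 27.35
eef_pos: [0.5076, -0.2887, 0.2237]
orientation: [[0.004, 0.995, 0.099], [0.001, 0.099, -0.995], [-1.0, 0.004, -0.001]]
ft_force: [-0.8, -0.6, 0.6]
finger_gap: 0.579
```

```bash
python3 - <<'E'
from h import *
c,s=wrist("w9");p=s["eef_pos"]
plan(p,90)
for z in(.132,.186):print(proj(c,[p[0],p[1],z],s))
E
```

```text
t27.4 pos [ 0.5075 -0.2879  0.2237] yaw5.7 j [59.0, 31.0, -47.0, 104.0, 27.0, 57.0, 6.0] gap0.62 F [ 0.1  1.  -1. ]
  rot [-84.3   0.1  -0.2] dp after rot [-0.     -0.0008  0.    ] dp now [-0.     -0.      0.0008]
[253.62904028 227.20339337]
[253.66070631 270.26099128]
```

View pics/w9.png

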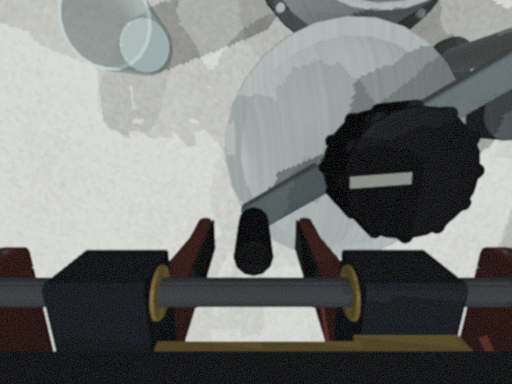

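The handle base is at (253,215) and its top at (254,257), about 5 mm towards -z from the grasp axis. I'll shift and turn to yaw 90.

Request:
arm_command(
  moves=[
    {"dp": [0, 0, -0.005], "hand": 0.3, "delta_rot": [0, 0, 0]},
    {"dp": [0, 0, 0], "hand": 0.3, "delta_rot": [-8.5, 0, 0]},
    {"dp": [0, 0, 0], "hand": 0.3, "delta_rot": [-8.5, 0, 0]},
    {"dp": [0, 0, 0], "hand": 0.3, "delta_rot": [-8.5, 0, 0]},
    {"dp": [0, 0, 0], "hand": 0.3, "delta_rot": [-8.5, 0, 0]},
    {"dp": [0, 0, 0], "hand": 0.3, "delta_rot": [-8.5, 0, 0]},
  ],
)

```text
clock: 28.0
eef_pos: [0.5068, -0.2793, 0.2241]
orientation: [[0.003, 0.657, 0.754], [0.001, 0.754, -0.657], [-1.0, 0.003, 0.001]]
ft_force: [0.5, 0.1, 0.6]
finger_gap: 0.652
```

```bash
python3 - <<'E'
from h import *
plan([.507,-.283,.222],90)
E
```

```text
t28.0 pos [ 0.5068 -0.2793  0.2241] yaw48.9 j [65.0, 35.0, -57.0, 104.0, 34.0, 60.0, 43.0] gap0.65 F [0.5 0.1 0.6]
  rot [-41.1   0.1  -0.1] dp after rot [ 0.0021 -0.0037  0.0002] dp now [ 0.0021 -0.0027  0.0026]
```

Request:
arm_command(
  moves=[
    {"dp": [0.001, -0.0027, 0.0026], "hand": 0.3, "delta_rot": [-8.3, 0, 0]},
    {"dp": [0, 0, 0], "hand": 0.3, "delta_rot": [-8.3, 0, 0]},
    {"dp": [0, 0, 0], "hand": 0.3, "delta_rot": [-8.3, 0, 0]},
    {"dp": [0, 0, 0], "hand": 0.3, "delta_rot": [-8.3, 0, 0]},
    {"dp": [0, 0, 0], "hand": 0.3, "delta_rot": [-8.3, 0, 0]},
    {"dp": [0, 0, 0], "hand": 0.3, "delta_rot": [0, 0, 0]},
  ],
)

```text
clock: 28.6
eef_pos: [0.5066, -0.2791, 0.2234]
orientation: [[0.003, -0.035, 0.999], [0.002, 0.999, 0.035], [-1.0, 0.002, 0.003]]
ft_force: [-0.5, -0.1, -0.5]
finger_gap: 0.653
```

```bash
python3 - <<'E'
from h import *
plan([.507,-.283,.222],90)
E
```

```text
t28.6 pos [ 0.5066 -0.2791  0.2234] yaw92.0 j [70.0, 40.0, -67.0, 104.0, 41.0, 64.0, 81.0] gap0.65 F [-0.5 -0.1 -0.5]
  rot [ 2.   0.2 -0.1] dp after rot [ 0.0014 -0.0039  0.0004] dp now [ 0.0014 -0.0039  0.0003]
```

Request:
arm_command(
  moves=[
    {"dp": [0.001, -0.003, 0], "hand": -1, "delta_rot": [0, 0, 0]},
    {"dp": [0, 0, 0], "hand": -1, "delta_rot": [0, 0, 0]},
    {"dp": [0, 0, 0], "hand": -1, "delta_rot": [0, 0, 0]},
    {"dp": [0, 0, 0], "hand": -1, "delta_rot": [0, 0, 0]},
    {"dp": [0, 0, 0], "hand": -1, "delta_rot": [0, 0, 0]},
    {"dp": [0, 0, 0], "hand": -1, "delta_rot": [0, 0, 0]},
  ],
)

```text
clock: 29.2
eef_pos: [0.5064, -0.282, 0.2225]
orientation: [[0.002, -0.024, 1.0], [0.0, 1.0, 0.024], [-1.0, 0.0, 0.002]]
ft_force: [-0.7, 0.5, -0.4]
finger_gap: 0.217
```

```bash
cat >> h.py <<'E'
def arc2(n,step,piv,rotx,R0=.23):
    from scipy.spatial.transform import Rotation as Ro
    s=status.observe();p=np.array(s["eef_pos"])[:2];R=np.array(s["orientation"]);d=p-np.array(piv)
    a=np.arctan2(d[1],d[0]);print("pos",p,"r",np.hypot(*d),"ang",np.degrees(a)%360,"F",np.round(s["ft_force"],1),"gap",round(s["finger_gap"],3),"z",s["eef_pos"][2],"j3",s["joints"][2])
    for i in range(n):
        a2=a-np.radians(step);v=R0*np.array([np.cos(a2)-np.cos(a),np.sin(a2)-np.sin(a),0]);a=a2
        print((R.T@v).round(4).tolist()[1:]); R=R@Ro.from_rotvec([np.radians(rotx),0,0]).as_matrix()
E
python3 - <<'E'
from h import *
arc2(10,4,(.691,-.141),3)
E
```

```text
pos [ 0.50639349 -0.28197758] r 0.23228052012861877 ang 217.3677146733881 F [-0.7  0.5 -0.4] gap 0.217 z 0.2224790029954584 j3 -66.20358995058848
[0.0133, -0.009]
[0.0135, -0.0087]
[0.0136, -0.0085]
[0.0138, -0.0083]
[0.0139, -0.008]
[0.014, -0.0078]
[0.0142, -0.0075]
[0.0143, -0.0073]
[0.0144, -0.007]
[0.0146, -0.0068]
```

Request:
arm_command(
  moves=[
    {"dp": [0, 0.0133, -0.009], "hand": -1, "delta_rot": [3, 0, 0]},
    {"dp": [0, 0.0135, -0.0087], "hand": -1, "delta_rot": [3, 0, 0]},
    {"dp": [0, 0.0136, -0.0085], "hand": -1, "delta_rot": [3, 0, 0]},
    {"dp": [0, 0.0138, -0.0083], "hand": -1, "delta_rot": [3, 0, 0]},
    {"dp": [0, 0.0139, -0.008], "hand": -1, "delta_rot": [3, 0, 0]},
    {"dp": [0, 0.014, -0.0078], "hand": -1, "delta_rot": [3, 0, 0]},
    {"dp": [0, 0.0142, -0.0075], "hand": -1, "delta_rot": [3, 0, 0]},
  ],
)

```text
clock: 29.9
eef_pos: [0.4633, -0.1832, 0.2224]
orientation: [[0.006, 0.363, 0.932], [-0.004, 0.932, -0.363], [-1.0, -0.002, 0.007]]
ft_force: [-0.2, -3.4, 1.7]
finger_gap: 0.222
```

```bash
python3 - <<'E'
from h import *
arc2(10,4,(.691,-.141),3)
E
```

```text
pos [ 0.46332788 -0.18318618] r 0.2315475524823175 ang 190.49747970596655 F [-0.2 -3.4  1.7] gap 0.222 z 0.22240561296011035 j3 -65.45065220232348
[0.0139, -0.008]
[0.0141, -0.0077]
[0.0142, -0.0075]
[0.0143, -0.0072]
[0.0145, -0.007]
[0.0146, -0.0067]
[0.0147, -0.0065]
[0.0148, -0.0062]
[0.0149, -0.006]
[0.015, -0.0057]
```

Request:
arm_command(
  moves=[
    {"dp": [0, 0.0139, -0.008], "hand": -1, "delta_rot": [3, 0, 0]},
    {"dp": [0, 0.0141, -0.0077], "hand": -1, "delta_rot": [3, 0, 0]},
    {"dp": [0, 0.0142, -0.0075], "hand": -1, "delta_rot": [3, 0, 0]},
    {"dp": [0, 0.0143, -0.0072], "hand": -1, "delta_rot": [3, 0, 0]},
    {"dp": [0, 0.0145, -0.007], "hand": -1, "delta_rot": [3, 0, 0]},
    {"dp": [0, 0.0146, -0.0067], "hand": -1, "delta_rot": [3, 0, 0]},
    {"dp": [0, 0.0147, -0.0065], "hand": -1, "delta_rot": [3, 0, 0]},
    {"dp": [0, 0.0148, -0.0062], "hand": -1, "delta_rot": [3, 0, 0]},
    {"dp": [0, 0.0149, -0.006], "hand": -1, "delta_rot": [3, 0, 0]},
  ],
)

```text
clock: 30.8
eef_pos: [0.483, -0.042, 0.2223]
orientation: [[0.004, 0.77, 0.638], [-0.01, 0.638, -0.77], [-1.0, -0.003, 0.01]]
ft_force: [0.5, -3.2, 0.5]
finger_gap: 0.226
```

```bash
python3 - <<'E'
from h import *
arc2(8,2.5,(.691,-.141),0)
E
```

```text
pos [ 0.48304938 -0.04195734] r 0.23033217234423642 ang 154.53248848260165 F [ 0.5 -3.2  0.5] gap 0.226 z 0.22233279938750083 j3 -59.37025525272038
[0.0092, -0.004]
[0.0094, -0.0036]
[0.0095, -0.0032]
[0.0096, -0.0028]
[0.0098, -0.0024]
[0.0098, -0.0019]
[0.0099, -0.0015]
[0.01, -0.0011]
```

Request:
arm_command(
  moves=[
    {"dp": [0, 0.0092, -0.004], "hand": -1, "delta_rot": [0, 0, 0]},
    {"dp": [0, 0.0094, -0.0036], "hand": -1, "delta_rot": [0, 0, 0]},
    {"dp": [0, 0.0095, -0.0032], "hand": -1, "delta_rot": [0, 0, 0]},
    {"dp": [0, 0.0096, -0.0028], "hand": -1, "delta_rot": [0, 0, 0]},
  ],
)

```text
clock: 31.2
eef_pos: [0.5037, -0.005, 0.2223]
orientation: [[0.002, 0.769, 0.639], [-0.011, 0.639, -0.769], [-1.0, -0.006, 0.009]]
ft_force: [-1.6, -1.3, 3.9]
finger_gap: 0.222
```

```bash
python3 - <<'E'
from h import *
arc2(6,2,(.691,-.141),0)
E
```

```text
pos [ 0.50370914 -0.00501879] r 0.23144924849337462 ang 144.0187387472437 F [-1.6 -1.3  3.9] gap 0.222 z 0.22227543817625584 j3 -58.47392623577354
[0.0078, -0.0018]
[0.0079, -0.0016]
[0.0079, -0.0013]
[0.008, -0.001]
[0.008, -0.0007]
[0.008, -0.0005]
```

Request:
arm_command(
  moves=[
    {"dp": [0, 0.0078, -0.0018], "hand": -1, "delta_rot": [0, 0, 0]},
    {"dp": [0, 0.0079, -0.0016], "hand": -1, "delta_rot": [0, 0, 0]},
    {"dp": [0, 0.005, -0.001], "hand": -1, "delta_rot": [0, 0, 0]},
  ],
)

```text
clock: 31.5
eef_pos: [0.5155, 0.0108, 0.222]
orientation: [[-0.007, 0.769, 0.639], [-0.018, 0.639, -0.769], [-1.0, -0.016, 0.01]]
ft_force: [-25.4, -19.3, 30.2]
finger_gap: 0.226
```

Request:
arm_command(
  moves=[
    {"dp": [0, 0.004, 0], "hand": -1, "delta_rot": [0, 0, 0]},
    {"dp": [0, 0.004, 0], "hand": -1, "delta_rot": [0, 0, 0]},
  ],
)

```text
clock: 31.7
eef_pos: [0.5165, 0.0115, 0.2218]
orientation: [[-0.023, 0.77, 0.637], [-0.032, 0.636, -0.771], [-0.999, -0.038, 0.011]]
ft_force: [-17.8, -9.2, 19.2]
finger_gap: 0.234
```

```bash
python3 - <<'E'
from h import *
arc2(2,2,(.691,-.141),0)
E
```

```text
pos [0.51647105 0.01149804] r 0.23176714167856952 ang 138.85403649096807 F [-17.8  -9.2  19.2] gap 0.234 z 0.22183994776150942 j3 -57.19440478058417
[0.0079, -0.0012]
[0.008, -0.0009]
```

At the stop: 20–30 N of resistance, at 139° as expected. Release and lift.

Request:
arm_command(
  moves=[
    {"dp": [0, -0.002, 0], "hand": 0.2, "delta_rot": [0, 0, 0]},
    {"dp": [0, 0, 0], "hand": 0.3, "delta_rot": [0, 0, 0]},
    {"dp": [0, 0, 0], "hand": 0.3, "delta_rot": [0, 0, 0]},
    {"dp": [-0.03, 0, 0], "hand": 0.3, "delta_rot": [0, 0, 0]},
    {"dp": [-0.04, 0, 0], "hand": 0.6, "delta_rot": [0, 0, 0]},
    {"dp": [-0.04, 0, 0], "hand": 1, "delta_rot": [0, 0, 0]},
    {"dp": [0, 0, 0], "hand": 1, "delta_rot": [0, 0, 0]},
  ],
)

```text
clock: 32.4
eef_pos: [0.5196, 0.015, 0.3342]
orientation: [[-0.021, 0.768, 0.64], [-0.03, 0.64, -0.768], [-0.999, -0.035, 0.009]]
ft_force: [-0.2, 0.5, -0.8]
finger_gap: 0.831
```

```bash
python3 - <<'E'
from h import *
plan([.5764,-.041,.33],40)
c,s=wrist("w10",[[.5764,-.041,.192],[.516,.0115,.186]])
E
```

```text
t32.4 pos [0.5196 0.015  0.3342] yaw39.8 j [41.0, 22.0, -63.0, 104.0, 23.0, 68.0, 11.0] gap0.83 F [-0.2  0.5 -0.8]
  rot [-0.2  0.5  2. ] dp after rot [0.0042 0.0075 0.0794] dp now [0.0047 0.0079 0.0794]
exp px [267.8 283.6]
exp px [254.3 200.5]
```

View pics/w10.png

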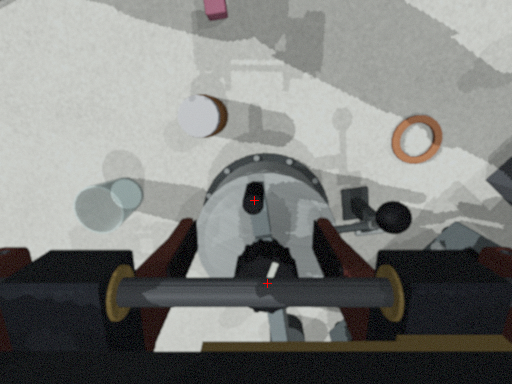

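The lid is closed over the chamber, with the handle at (255,198) on its marker and the knob near (266,279). Moving over the knob.

Request:
arm_command(
  moves=[
    {"dp": [0, 0.004, 0.04], "hand": 1, "delta_rot": [0, 0.5, 2]},
    {"dp": [0, 0.004, 0.04], "hand": 1, "delta_rot": [-7, 0, 0]},
    {"dp": [0.02, 0, 0], "hand": 1, "delta_rot": [-8, 0, 0]},
    {"dp": [0, 0, 0], "hand": 1, "delta_rot": [-8, 0, 0]},
    {"dp": [0, 0, 0], "hand": 1, "delta_rot": [0, 0, 0]},
  ],
)

```text
clock: 32.95
eef_pos: [0.5778, -0.0446, 0.3056]
orientation: [[-0.004, 0.443, 0.896], [-0.001, 0.896, -0.443], [-1.0, -0.002, -0.004]]
ft_force: [0.2, -0.2, 0.4]
finger_gap: 1.005
```

```bash
python3 - <<'E'
from h import *
plan([.5764,-.041,.27],62)
c,s=wrist("w11",[[.5764,-.041,.192],[.5764,-.041,.132]])
E
```

```text
t33.0 pos [ 0.5778 -0.0446  0.3056] yaw63.7 j [45.0, 32.0, -64.0, 99.0, 31.0, 69.0, 36.0] gap1.00 F [ 0.2 -0.2  0.4]
  rot [ 1.7 -0.2  0.1] dp after rot [ 0.0356  0.0025 -0.0029] dp now [ 0.0356  0.0027 -0.0027]
exp px [257.8 212.2]
exp px [257.3 191.2]
```

View pics/w11.png

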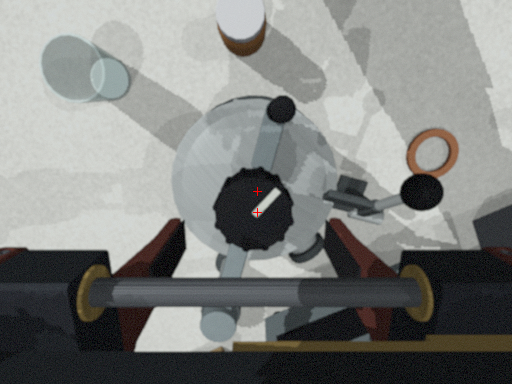

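The knob is centred at (254,209), about 3 mm from expected, and its pointer runs (258,212)→(280,192). Descend and grip it.

Request:
arm_command(
  moves=[
    {"dp": [0.02, -0.001, -0.004], "hand": 1, "delta_rot": [1.5, 0, 0]},
    {"dp": [0.025, 0, 0], "hand": 1, "delta_rot": [0, 0, 0]},
    {"dp": [0.02, 0, 0], "hand": 1, "delta_rot": [0, 0, 0]},
    {"dp": [0, 0, 0], "hand": 1, "delta_rot": [0, 0, 0]},
  ],
)

```text
clock: 33.4
eef_pos: [0.5721, -0.0422, 0.2373]
orientation: [[-0.005, 0.482, 0.876], [-0.0, 0.876, -0.483], [-1.0, -0.003, -0.004]]
ft_force: [-0.7, 0.4, 0.5]
finger_gap: 1.0
```

```bash
python3 - <<'E'
from h import *
plan([.574,-.042,.234],62); print(np.round(status.observe()["ft_torque"],3))
E
```

```text
t33.4 pos [ 0.5721 -0.0422  0.2373] yaw61.2 j [42.0, 35.0, -61.0, 104.0, 34.0, 62.0, 30.0] gap1.00 F [-0.7  0.4  0.5]
  rot [-0.8 -0.3  0.2] dp after rot [0.0033 0.001  0.0016] dp now [0.0033 0.0011 0.0016]
[ 0.023 -0.152  0.023]
```

Request:
arm_command(
  moves=[
    {"dp": [0.003, 0.001, 0.002], "hand": -1, "delta_rot": [0, 0, 0]},
    {"dp": [0, 0, 0], "hand": -1, "delta_rot": [0, 0, 0]},
    {"dp": [0, 0, 0], "hand": -1, "delta_rot": [0, 0, 0]},
    {"dp": [0, 0, 0], "hand": -1, "delta_rot": [0, 0, 0]},
    {"dp": [0, 0, 0], "hand": -1, "delta_rot": [8, 0, 0]},
    {"dp": [0.0005, 0, 0], "hand": -1, "delta_rot": [8, 0, 0]},
  ],
)

```text
clock: 34.0
eef_pos: [0.5748, -0.0426, 0.2356]
orientation: [[-0.004, 0.714, 0.7], [-0.001, 0.7, -0.714], [-1.0, -0.003, -0.002]]
ft_force: [2.7, 1.3, -8.1]
finger_gap: 0.678
```

```bash
python3 - <<'E'
from h import *
plan([.574,-.042,.234],62); print(np.round(status.observe()["ft_torque"],3))
E
```

```text
t34.0 pos [ 0.5748 -0.0426  0.2356] yaw44.4 j [40.0, 34.0, -57.0, 104.0, 32.0, 61.0, 15.0] gap0.68 F [ 2.7  1.3 -8.1]
  rot [-17.6  -0.1   0.2] dp after rot [ 0.0016  0.0001 -0.001 ] dp now [ 0.0016 -0.0002 -0.0009]
[ 0.617 -1.013  0.183]
```

Request:
arm_command(
  moves=[
    {"dp": [0.001, 0, 0], "hand": -1, "delta_rot": [8, 0, 0]},
    {"dp": [0.001, 0, 0], "hand": -1, "delta_rot": [8, 0, 0]},
    {"dp": [0.001, 0, 0], "hand": -1, "delta_rot": [8, 0, 0]},
    {"dp": [0.001, 0, 0], "hand": -1, "delta_rot": [8, 0, 0]},
    {"dp": [0.001, 0, 0], "hand": -1, "delta_rot": [8, 0, 0]},
    {"dp": [0.001, 0, 0], "hand": -1, "delta_rot": [8, 0, 0]},
    {"dp": [0.001, 0, 0], "hand": -1, "delta_rot": [8, 0, 0]},
    {"dp": [0.001, 0, 0], "hand": -1, "delta_rot": [8, 0, 0]},
    {"dp": [0.001, 0, 0], "hand": -1, "delta_rot": [8, 0, 0]},
    {"dp": [0.001, 0, 0], "hand": -1, "delta_rot": [8, 0, 0]},
  ],
)

```text
clock: 35.0
eef_pos: [0.5788, -0.0426, 0.2304]
orientation: [[0.012, 0.778, -0.628], [-0.001, -0.628, -0.778], [-1.0, 0.01, -0.007]]
ft_force: [0.2, -0.7, -1.2]
finger_gap: 0.673
```

```bash
python3 - <<'E'
from h import *
plan([.574,-.042,.228],-110); print(np.round(status.observe()["ft_torque"],3))
E
```

```text
t35.0 pos [ 0.5788 -0.0426  0.2304] yaw-38.9 j [27.0, 27.0, -38.0, 105.0, 20.0, 54.0, -59.0] gap0.67 F [ 0.2 -0.7 -1.2]
  rot [71.1 -0.7 -0.2] dp after rot [0.0024 0.0011 0.0047] dp now [ 0.0023 -0.0041  0.0026]
[-0.33  -0.074  0.132]
```

Request:
arm_command(
  moves=[
    {"dp": [0.0006, 0, 0], "hand": -1, "delta_rot": [8, 0, 0]},
    {"dp": [0.0006, 0, 0], "hand": -1, "delta_rot": [8, 0, 0]},
    {"dp": [0.0006, 0, 0], "hand": -1, "delta_rot": [8, 0, 0]},
    {"dp": [0.0006, 0, 0], "hand": -1, "delta_rot": [8, 0, 0]},
    {"dp": [0.0006, 0, 0], "hand": -1, "delta_rot": [8, 0, 0]},
    {"dp": [0.0006, 0, 0], "hand": -1, "delta_rot": [8, 0, 0]},
    {"dp": [0.0006, 0, 0], "hand": -1, "delta_rot": [8, 0, 0]},
    {"dp": [0.0006, 0, 0], "hand": -1, "delta_rot": [8, 0, 0]},
    {"dp": [0, 0, 0], "hand": -1, "delta_rot": [0, 0, 0]},
  ],
)

```text
clock: 35.9
eef_pos: [0.5796, -0.0467, 0.2263]
orientation: [[0.016, -0.272, -0.962], [-0.007, -0.962, 0.272], [-1.0, 0.002, -0.017]]
ft_force: [2.0, -0.5, -4.8]
finger_gap: 0.681
```

```bash
python3 - <<'E'
from h import *
plan([.574,-.042,.228],62); print(np.round(status.observe()["ft_torque"],3))
E
```

```text
t35.9 pos [ 0.5796 -0.0467  0.2263] yaw-105.8 j [16.0, 25.0, -23.0, 106.0, 12.0, 51.0, -118.0] gap0.68 F [ 2.  -0.5 -4.8]
  rot [-167.8    0.    -1.4] dp after rot [-0.0017  0.0016 -0.0071] dp now [-0.0018 -0.003   0.0066]
[-0.104 -0.046 -0.171]
```

Request:
arm_command(
  moves=[
    {"dp": [0, 0, 0], "hand": 1, "delta_rot": [0, 0, 0]},
    {"dp": [0, 0, 0], "hand": 1, "delta_rot": [0, 0, 0]},
    {"dp": [0, 0, 0], "hand": 1, "delta_rot": [0, 0, 0]},
    {"dp": [-0.03, -0.002, 0.003], "hand": 1, "delta_rot": [0, 0, -1]},
    {"dp": [-0.04, 0, 0], "hand": 1, "delta_rot": [-8, 0, 0]},
    {"dp": [0, 0, 0], "hand": 1, "delta_rot": [-8, 0, 0]},
    {"dp": [0, 0, 0], "hand": 1, "delta_rot": [-8, 0, 0]},
    {"dp": [0, 0, 0], "hand": 1, "delta_rot": [-8, 0, 0]},
  ],
)

```text
clock: 36.7
eef_pos: [0.5771, -0.042, 0.3022]
orientation: [[0.026, 0.315, -0.949], [0.013, -0.949, -0.315], [-1.0, -0.004, -0.029]]
ft_force: [0.5, -0.4, -0.6]
finger_gap: 0.999
```

Request:
arm_command(
  moves=[
    {"dp": [0, 0, 0], "hand": 1, "delta_rot": [-8, 0, 0]},
    {"dp": [0, 0, 0], "hand": 1, "delta_rot": [-8, 0, 0]},
    {"dp": [0, 0, 0], "hand": 1, "delta_rot": [-8, 0, 0]},
    {"dp": [0, 0, 0], "hand": 1, "delta_rot": [-8, 0, 0]},
    {"dp": [0, 0, 0], "hand": 1, "delta_rot": [-8, 0, 0]},
    {"dp": [0, 0, 0], "hand": 1, "delta_rot": [0, 0, 0]},
  ],
)

```text
clock: 37.3
eef_pos: [0.5778, -0.0414, 0.3048]
orientation: [[0.031, 0.871, -0.49], [0.014, -0.49, -0.872], [-0.999, 0.02, -0.027]]
ft_force: [-0.5, -0.1, 0.9]
finger_gap: 0.998
```

```bash
python3 - <<'E'
from h import *
plan([.577,-.043,.226],-35)
c,s=wrist("w12",[[.577,-.043,.182]])
E
```

```text
t37.3 pos [ 0.5778 -0.0414  0.3048] yaw-29.4 j [29.0, 22.0, -39.0, 101.0, 15.0, 60.0, -45.0] gap1.00 F [-0.5 -0.1  0.9]
  rot [ 5.7 -1.6 -1.1] dp after rot [0.0788 0.0003 0.0018] dp now [ 0.0787 -0.0014  0.0039]
exp px [251.6 218. ]
```

View pics/w12.png

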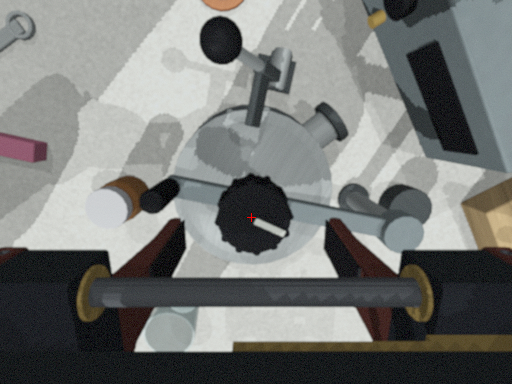

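The clamp is still up, with the ball at (221,40). The knob is centred at (254,217) and its pointer has turned about 160°. Regrip.

Request:
arm_command(
  moves=[
    {"dp": [0.03, -0.001, 0.003], "hand": 1, "delta_rot": [0, -1.6, -1.1]},
    {"dp": [0.03, 0, 0], "hand": 1, "delta_rot": [0, 0, 0]},
    {"dp": [0.015, 0, 0], "hand": 1, "delta_rot": [0, 0, 0]},
    {"dp": [0.004, 0, 0], "hand": 1, "delta_rot": [0, 0, 0]},
    {"dp": [0, 0, 0], "hand": -1, "delta_rot": [0, 0, 0]},
    {"dp": [0, 0, 0], "hand": -1, "delta_rot": [0, 0, 0]},
    {"dp": [0, 0, 0], "hand": -1, "delta_rot": [0, 0, 0]},
    {"dp": [0, 0, 0], "hand": -1, "delta_rot": [0, 0, 0]},
  ],
)

```text
clock: 38.15
eef_pos: [0.5791, -0.0429, 0.2285]
orientation: [[0.007, 0.862, -0.507], [-0.002, -0.507, -0.862], [-1.0, 0.007, -0.002]]
ft_force: [-5.7, 2.5, -0.2]
finger_gap: 0.682
```

```bash
cat >> h.py <<'E'
def tz():
    s=status.observe();R=np.array(s["orientation"]);print("yaw %.2f"%np.degrees(np.arctan2(R[1,1],R[0,1])),"pos",np.round(s["eef_pos"],4),"F",np.round(s["ft_force"],1),"T",np.round(s["ft_torque"],3),"gap",round(s["finger_gap"],3))
E
python3 - <<'E'
from h import *
tz()
def ptr(f,cx,cy,yaw):
    im=cv2.imread(f);g=im.min(2).astype(int);yy,xx=np.mgrid[:384,:512];m=(g>120)&(np.hypot(xx-cx,yy-cy)<38)&(yy<248)
    P=np.c_[xx[m],-yy[m]].astype(float);c=P.mean(0);u=np.linalg.svd(P-c)[2][0]; u*=np.sign(u@(c-[cx,-cy]));print(m.sum(),c,"world",np.degrees(np.arctan2(u[1],u[0]))+yaw)
ptr("pics/w11.png",254,209,63.7);ptr("pics/w12.png",254,216,-29.4)
E
```

```text
yaw -30.44 pos [ 0.5791 -0.0429  0.2285] F [-5.7  2.5 -0.2] T [ 0.489  1.134 -0.004] gap 0.682
255 [ 266.46666667 -201.35294118] world 109.43909749070681
278 [ 268.11151079 -228.08992806] world -35.51609590884973
```

Request:
arm_command(
  moves=[
    {"dp": [0.0004, 0, 0], "hand": -1, "delta_rot": [5, 0, 0]},
    {"dp": [0.0004, 0, 0], "hand": -1, "delta_rot": [5, 0, 0]},
    {"dp": [0.0004, 0, 0], "hand": -1, "delta_rot": [5, 0, 0]},
  ],
)

```text
clock: 38.45
eef_pos: [0.5793, -0.0434, 0.2278]
orientation: [[0.01, 0.696, -0.718], [-0.003, -0.718, -0.696], [-1.0, 0.009, -0.005]]
ft_force: [1.5, -0.2, -2.0]
finger_gap: 0.679
```

```bash
python3 - <<'E'
from h import *
tz()
def ptr(f,cx,cy,yaw):
    im=cv2.imread(f);g=im.min(2).astype(int);yy,xx=np.mgrid[:384,:512];m=((g>110)).astype(np.uint8)
    n,l,st,ce=cv2.connectedComponentsWithStats(m)
    for i in range(1,n):
        if 60<st[i,4]<400 and np.hypot(*(ce[i]-[cx,cy]))<30:
            P=np.argwhere(l==i)[:,::-1].astype(np.float32);r=cv2.minAreaRect(P);c=ce[i];P[:,1]*=-1;u=np.linalg.svd(P-P.mean(0))[2][0];u*=np.sign(u@[c[0]-cx,cy-c[1]])
            print(st[i,4],c,r,"world",np.degrees(np.arctan2(u[1],u[0]))+yaw)
ptr("pics/w11.png",254,209,63.7);ptr("pics/w12.png",254,216,-29.4)
E
```

```text
yaw -45.86 pos [ 0.5793 -0.0434  0.2278] F [ 1.5 -0.2 -2. ] T [-0.236 -0.241  0.352] gap 0.679
259 [266.6988417  200.97297297] ((265.7876892089844, 202.2671356201172), (8.217755317687988, 34.80769348144531), 42.87890625) world 108.84984
240 [269.52083333 227.30416667] ((269.3556823730469, 227.3247528076172), (33.201820373535156, 7.412027359008789), 23.96249008178711) world -53.47425
```

Request:
arm_command(
  moves=[
    {"dp": [0.0003, 0, 0], "hand": -1, "delta_rot": [5, 0, 0]},
  ],
)

```text
clock: 38.55
eef_pos: [0.5795, -0.0436, 0.2278]
orientation: [[0.01, 0.629, -0.777], [-0.003, -0.777, -0.629], [-1.0, 0.009, -0.006]]
ft_force: [0.6, 0.7, -2.0]
finger_gap: 0.677
```

```bash
python3 -c "
from h import *
tz()"
```

```text
yaw -51.02 pos [ 0.5795 -0.0436  0.2278] F [ 0.6  0.7 -2. ] T [-0.2   -0.172  0.334] gap 0.677
```

Request:
arm_command(
  moves=[
    {"dp": [0.0003, 0, 0], "hand": -1, "delta_rot": [5, 0, 0]},
  ],
)

```text
clock: 38.65
eef_pos: [0.5797, -0.0437, 0.2278]
orientation: [[0.011, 0.557, -0.831], [-0.004, -0.831, -0.557], [-1.0, 0.009, -0.007]]
ft_force: [0.6, -1.7, -2.9]
finger_gap: 0.676
```

```bash
python3 -c "
from h import *
tz()"
```

```text
yaw -56.17 pos [ 0.5797 -0.0437  0.2278] F [ 0.6 -1.7 -2.9] T [-0.296 -0.119  0.433] gap 0.676
```

Request:
arm_command(
  moves=[
    {"dp": [0, 0, 0], "hand": -1, "delta_rot": [3, 0, 0]},
  ],
)

```text
clock: 38.75
eef_pos: [0.5797, -0.0439, 0.2279]
orientation: [[0.012, 0.511, -0.86], [-0.005, -0.86, -0.511], [-1.0, 0.01, -0.008]]
ft_force: [0.9, -0.0, -5.7]
finger_gap: 0.681
```

```bash
python3 -c "
from h import *
tz()"
```

```text
yaw -59.29 pos [ 0.5797 -0.0439  0.2279] F [ 0.9 -0.  -5.7] T [-0.287 -0.236  0.477] gap 0.681
```

Request:
arm_command(
  moves=[
    {"dp": [0, 0, 0], "hand": -1, "delta_rot": [0, 0, 0]},
  ],
)

```text
clock: 38.85
eef_pos: [0.5796, -0.0438, 0.2279]
orientation: [[0.012, 0.511, -0.86], [-0.005, -0.86, -0.511], [-1.0, 0.01, -0.008]]
ft_force: [0.4, -0.7, -6.2]
finger_gap: 0.68
```

```bash
python3 -c "
from h import *
tz()"
```

```text
yaw -59.28 pos [ 0.5796 -0.0438  0.2279] F [ 0.4 -0.7 -6.2] T [-0.08  -0.306  0.154] gap 0.68
```

Request:
arm_command(
  moves=[
    {"dp": [0, 0, 0], "hand": -1, "delta_rot": [4, 0, 0]},
  ],
)

```text
clock: 38.95
eef_pos: [0.5797, -0.044, 0.2279]
orientation: [[0.012, 0.451, -0.892], [-0.005, -0.892, -0.451], [-1.0, 0.01, -0.008]]
ft_force: [1.0, -0.8, -4.9]
finger_gap: 0.676
```

```bash
python3 -c "
from h import *
tz()"
```

```text
yaw -63.18 pos [ 0.5797 -0.044   0.2279] F [ 1.  -0.8 -4.9] T [-0.436 -0.246  0.526] gap 0.676
```

Torque rises steadily (0.33, 0.43, 0.48, 0.53 N m), which puts the squeeze at about 0.3 rad: snug. Release, lift, and triangulate the clamp ball.

Request:
arm_command(
  moves=[
    {"dp": [0, 0, 0], "hand": 1, "delta_rot": [0, 0, 0]},
    {"dp": [0, 0, 0], "hand": 1, "delta_rot": [0, 0, 0]},
    {"dp": [0, 0, 0], "hand": 1, "delta_rot": [0, 0, 0]},
    {"dp": [-0.03, 0, 0], "hand": 1, "delta_rot": [0, 0, 0]},
    {"dp": [-0.045, 0, 0], "hand": 1, "delta_rot": [0, 0, 0]},
    {"dp": [-0.045, 0, 0], "hand": 1, "delta_rot": [0, 0, 0]},
    {"dp": [0, 0, 0], "hand": 1, "delta_rot": [0, 0, 0]},
  ],
)

```text
clock: 39.65
eef_pos: [0.5782, -0.0429, 0.3531]
orientation: [[0.012, 0.459, -0.888], [-0.004, -0.888, -0.459], [-1.0, 0.009, -0.009]]
ft_force: [0.5, 0.4, -0.6]
finger_gap: 1.0
```

```bash
python3 - <<'E'
from h import *
w=np.load("w.npy",allow_pickle=True).item();c=w["c"]
P=[(dict(eef_pos=[.5778,-.0446,.3056],orientation=[[-.004,.443,.896],[-.001,.896,-.443],[-1,-.002,-.004]]),422,191),
(w["s"],221,40),
(dict(eef_pos=[.5603,-.0052,.3623],orientation=[[.012,.874,.486],[0,.486,-.874],[-1,.011,.006]]),350,147)]
A=np.zeros((3,3));b=np.zeros(3)
for s,u,v in P:
    o,d=ray(c,u,v,s);d/=np.linalg.norm(d);M=np.eye(3)-np.outer(d,d);A+=M;b+=M@o
X=np.linalg.solve(A,b);print("ball",X)
for s,u,v in P:
    o,d=ray(c,u,v,s);d/=np.linalg.norm(d);print(np.linalg.norm((np.eye(3)-np.outer(d,d))@(X-o)))
# hinge
ch=np.array([.5775,-.043]);e=np.array([np.cos(np.radians(49)),np.sin(np.radians(49))]);t=np.array([-e[1],e[0]])
H=ch+.13*e;d=X[:2]-H;print("H",H,"ball rel t,e,z",d@t,d@e,X[2]-.092,"ang",np.arctan2(X[2]-.092,d@t))
print("down ball",H+.1*t)
c2,s2=wrist("w13",[X,[*H,.092]]); tz()
E
```

```text
ball [0.62087818 0.07842362 0.18027505]
0.0010124270238869603
0.0008255991534268131
0.001030333703504865
H [0.66278767 0.05511225] ball rel t,e,z 0.04692313057536849 -0.009901783135786527 0.08827504761053007 ang 1.0822237642075923
down ball [0.58731672 0.12071815]
exp px [151.9  92.4]
exp px [211.1  74.9]
yaw -62.67 pos [ 0.577  -0.0433  0.3502] F [-0.1  0.9  0. ] T [0.007 0.017 0.026] gap 0.997
```

The picture limit is reached. From here on I rely on numbers: the ball rays agree within 1 mm, the lever radius comes out at 0.100 m and its angle at 1.08 rad. I'll push the ball down with the shut fingertips, jaws along the lever's plane.

```bash
python3 - <<'E'
from h import *
plan([.621,.0784,.295],-41)
E
```

```text
t39.7 pos [ 0.577  -0.0433  0.3502] yaw-62.7 j [23.0, 19.0, -32.0, 98.0, 11.0, 66.0, -74.0] gap1.00 F [-0.1  0.9  0. ]
  rot [-21.7  -0.2  -0.4] dp after rot [ 0.0552 -0.0466 -0.1207] dp now [ 0.0551 -0.0883 -0.0946]
```

Request:
arm_command(
  moves=[
    {"dp": [0, 0, 0], "hand": -1, "delta_rot": [-7.2, 0, 0]},
    {"dp": [0, 0, 0], "hand": -1, "delta_rot": [-7.2, 0, 0]},
    {"dp": [0, 0, 0], "hand": -1, "delta_rot": [-7.2, 0, 0]},
    {"dp": [0, 0, 0], "hand": -1, "delta_rot": [0, 0, 0]},
  ],
)

```text
clock: 40.1
eef_pos: [0.5754, -0.0437, 0.3469]
orientation: [[0.003, 0.764, -0.645], [-0.004, -0.645, -0.764], [-1.0, 0.005, 0.001]]
ft_force: [0.1, -0.2, -0.4]
finger_gap: 0.675
```

```bash
python3 - <<'E'
from h import *
plan([.621,.0784,.295],-41)
E
```

```text
t40.1 pos [ 0.5754 -0.0437  0.3469] yaw-40.1 j [26.0, 19.0, -36.0, 98.0, 13.0, 66.0, -53.0] gap0.68 F [ 0.1 -0.2 -0.4]
  rot [ 0.9  0.1 -0.3] dp after rot [ 0.0519 -0.0457 -0.1221] dp now [ 0.0515 -0.0441 -0.1228]
```

Request:
arm_command(
  moves=[
    {"dp": [0, -0.012, -0.035], "hand": -1, "delta_rot": [0.9, 0, 0]},
    {"dp": [0, -0.012, -0.035], "hand": -1, "delta_rot": [0, 0, 0]},
    {"dp": [0, -0.012, -0.035], "hand": -1, "delta_rot": [0, 0, 0]},
    {"dp": [0.015, -0.01, -0.017], "hand": -1, "delta_rot": [0, 0, 0]},
    {"dp": [0.03, 0, 0], "hand": -1, "delta_rot": [0, 0, 0]},
    {"dp": [0, 0, 0], "hand": -1, "delta_rot": [0, 0, 0]},
    {"dp": [0, 0, 0], "hand": -1, "delta_rot": [0, 0, 0]},
  ],
)

```text
clock: 40.8
eef_pos: [0.6208, 0.0804, 0.294]
orientation: [[-0.005, 0.737, -0.676], [-0.005, -0.676, -0.737], [-1.0, -0.001, 0.007]]
ft_force: [-0.4, 0.1, -0.3]
finger_gap: 0.038
```

```bash
cat >> h.py <<'E'
def lever(a0,n,da):
    H=np.array([.6563,.0476]);t=np.array([-.755,.656]);s=status.observe();R=np.array(s["orientation"]);p=np.array(s["eef_pos"])
    print("pos",p.round(4),"yaw",np.degrees(np.arctan2(R[1,1],R[0,1])).round(1),"F",np.round(s["ft_force"],1),"gap",round(s["finger_gap"],2))
    for i in range(n):
        a=a0-i*da;q=np.r_[H+.1*np.cos(a)*t,.187+.1*np.sin(a)];print(round(a,2),(R.T@(q-p)).round(4).tolist());p=q
E
python3 -c "
from h import *
lever(1.08,10,.12)"
```

```text
pos [0.6208 0.0804 0.294 ] yaw -42.5 F [-0.4  0.1 -0.3] gap 0.04
1.08 [0.0188, 0.0012, 0.0013]
0.96 [0.0063, -0.0102, 0.0002]
0.84 [0.0075, -0.0094, 0.0002]
0.72 [0.0085, -0.0084, 0.0002]
0.6 [0.0095, -0.0073, 0.0001]
0.48 [0.0103, -0.0062, 0.0001]
0.36 [0.011, -0.0049, 0.0]
0.24 [0.0115, -0.0035, 0.0]
0.12 [0.0118, -0.0021, -0.0]
0.0 [0.012, -0.0007, -0.0001]
```

Request:
arm_command(
  moves=[
    {"dp": [0.015, 0.001, 0.001], "hand": -1, "delta_rot": [0, 0, 0]},
    {"dp": [0.006, 0, 0], "hand": -1, "delta_rot": [0, 0, 0]},
    {"dp": [0.0065, -0.009, 0], "hand": -1, "delta_rot": [0, 0, 0]},
    {"dp": [0.0075, -0.009, 0], "hand": -1, "delta_rot": [0, 0, 0]},
  ],
)

```text
clock: 41.2
eef_pos: [0.6073, 0.0902, 0.2631]
orientation: [[-0.004, 0.732, -0.681], [-0.004, -0.681, -0.732], [-1.0, 0.0, 0.006]]
ft_force: [-5.2, 0.7, 7.8]
finger_gap: 0.005
```

```bash
python3 -c "
from h import *
lever(.72,7,.12)"
```

```text
pos [0.6073 0.0902 0.2631] yaw -42.9 F [-5.2  0.7  7.8] gap 0.01
0.72 [0.0101, -0.0103, 0.0003]
0.6 [0.0095, -0.0074, 0.0002]
0.48 [0.0103, -0.0062, 0.0002]
0.36 [0.011, -0.0049, 0.0001]
0.24 [0.0115, -0.0035, 0.0001]
0.12 [0.0118, -0.0021, 0.0]
0.0 [0.012, -0.0007, -0.0]
```

In contact (Fz 8 N). Continue along the arc.

Request:
arm_command(
  moves=[
    {"dp": [0.0101, -0.0103, 0.0003], "hand": -1, "delta_rot": [0, 0, 0]},
    {"dp": [0.0095, -0.0075, 0], "hand": -1, "delta_rot": [0, 0, 0]},
    {"dp": [0.0103, -0.0062, 0], "hand": -1, "delta_rot": [0, 0, 0]},
    {"dp": [0.011, -0.005, 0], "hand": -1, "delta_rot": [0, 0, 0]},
  ],
)

```text
clock: 41.6
eef_pos: [0.5836, 0.1118, 0.2239]
orientation: [[-0.003, 0.731, -0.683], [-0.002, -0.683, -0.731], [-1.0, -0.0, 0.003]]
ft_force: [-1.2, 1.5, 2.0]
finger_gap: 0.009
```

```bash
python3 -c "
from h import *
lever(.24,4,.12)"
```

```text
pos [0.5836 0.1118 0.2239] yaw -43.1 F [-1.2  1.5  2. ] gap 0.01
0.24 [0.0131, -0.0001, 0.0008]
0.12 [0.0118, -0.0021, 0.0]
0.0 [0.012, -0.0007, -0.0]
-0.12 [0.012, 0.0007, -0.0001]
```

Request:
arm_command(
  moves=[
    {"dp": [0.012, 0, 0], "hand": -1, "delta_rot": [0, 0, 0]},
    {"dp": [0.01, 0, 0], "hand": -1, "delta_rot": [0, 0, 0]},
    {"dp": [0.008, 0, 0], "hand": -1, "delta_rot": [0, 0, 0]},
    {"dp": [0.006, 0, 0], "hand": -1, "delta_rot": [0, 0, 0]},
  ],
)

```text
clock: 42.0
eef_pos: [0.5845, 0.111, 0.1854]
orientation: [[-0.002, 0.729, -0.684], [-0.003, -0.684, -0.729], [-1.0, 0.001, 0.003]]
ft_force: [-19.2, -4.7, 61.7]
finger_gap: 0.005
```

```bash
python3 -c "
from h import *
lever(0,1,.12)"
```

```text
pos [0.5845 0.111  0.1854] yaw -43.2 F [-19.2  -4.7  61.7] gap 0.01
0.0 [-0.0016, -0.0042, 0.0009]
```

At the firm stop: 62 N at the expected height. Back off and check numerically.

Request:
arm_command(
  moves=[
    {"dp": [-0.005, 0, 0], "hand": -1, "delta_rot": [0, 0, 0]},
    {"dp": [-0.03, 0, 0], "hand": -1, "delta_rot": [0, 0, 0]},
    {"dp": [-0.045, 0, 0], "hand": -1, "delta_rot": [0, 0, 0]},
    {"dp": [-0.045, 0, 0], "hand": -1, "delta_rot": [0, 0, 0]},
    {"dp": [-0.04, 0.03, 0.03], "hand": -1, "delta_rot": [0, 0, 0]},
    {"dp": [0, 0.04, 0.04], "hand": -1, "delta_rot": [0, 0, 0]},
    {"dp": [0, 0.03, 0.04], "hand": -1, "delta_rot": [0, 0, 0]},
    {"dp": [0, 0, 0], "hand": -1, "delta_rot": [0, 0, 0]},
  ],
)

```text
clock: 42.8
eef_pos: [0.5864, -0.0376, 0.3487]
orientation: [[0.003, 0.727, -0.687], [-0.009, -0.687, -0.727], [-1.0, 0.008, 0.004]]
ft_force: [-0.6, 0.6, -0.0]
finger_gap: 0.006
```

```bash
python3 - <<'E'
from h import *
tz()
c,s=wrist("w14");im=c["img"];R=np.array(s["orientation"]);yaw=np.degrees(np.arctan2(R[1,1],R[0,1]))
print("exp ball down",proj(c,[.581,.113,.092],s),"handle top",proj(c,[.516,.0115,.186],s),"knob",proj(c,[.578,-.043,.180],s))
m=(im.max(2)<40).astype(np.uint8);n,l,st,ce=cv2.connectedComponentsWithStats(m)
for i in range(1,n):
    if 80<st[i,4]<8000 and ce[i][1]<250:print("dark",st[i],ce[i].round(1))
k=proj(c,[.578,-.043,.180],s)
m=((im.min(2)>110)).astype(np.uint8);n,l,st,ce=cv2.connectedComponentsWithStats(m)
for i in range(1,n):
    if 40<st[i,4]<500 and np.hypot(*(ce[i]-k))<40:
        P=np.argwhere(l==i)[:,::-1].astype(float);P[:,1]*=-1;u=np.linalg.svd(P-P.mean(0))[2][0];u*=np.sign(u@[ce[i][0]-k[0],k[1]-ce[i][1]]);print("ptr",st[i],ce[i],"world",np.degrees(np.arctan2(u[1],u[0]))+yaw)
E
```

```text
yaw -43.36 pos [ 0.5864 -0.0376  0.3487] F [-0.6  0.6 -0. ] T [-0.057  0.004  0.007] gap 0.006
exp ball down [159.06850597  84.44310682] handle top [162.3784474  209.61760671] knob [250.76007228 204.39411181]
dark [ 361   13   82   91 2408] [399.6  60.5]
dark [149  72  23  24 361] [160.5  83.1]
dark [ 222  169  141  124 5264] [282.6 238.7]
dark [159 189  30  30 516] [173.2 204.1]
ptr [252 206  17  13 107] [259.23364486 212.3364486 ] world -78.53909682090816
```

The ball (160.5,83.1) is where the lowered ball should be (159,84), and the handle is at its closed place. I'll recheck the pointer angle from w13, taken after release, with the knob unobstructed.

```bash
python3 - <<'E'
from h import *
for f,yaw in(("w13",-62.67),("w14",-43.36),("w12",-29.4)):
    im=cv2.imread(f"pics/{f}.png")
    for th in(80,95,110):
        m=((im.min(2)>th)).astype(np.uint8);n,l,st,ce=cv2.connectedComponentsWithStats(m)
        for i in range(1,n):
            if 60<st[i,4]<500 and np.hypot(*(ce[i]-[254,212]))<40:
                P=np.argwhere(l==i)[:,::-1].astype(float);P[:,1]*=-1;u=np.linalg.svd(P-P.mean(0))[2][0];print(f,th,st[i],ce[i].round(1),cv2.minAreaRect(P.astype(np.float32))[1],"world",(np.degrees(np.arctan2(u[1],u[0]))+yaw)%180)
E
```

```text
w13 110 [256 196  27  15 172] [269. 203.] (6.4993367195129395, 27.482912063598633) world 95.42529483671082
w14 110 [252 206  17  13 107] [259.2 212.3] (6.616379261016846, 18.00522804260254) world 101.46336281758653
w12 110 [254 218  32  19 240] [269.5 227.3] (7.412026882171631, 33.201820373535156) world 126.52574877918524
```

```bash
python3 -c "
from h import *
print(r.close_job())"
```

```text
the job is handed in; nothing more can be done
None
```

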